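# Fold in the bails and stack a parts crate

### The job

Swing both wire bails of the blue crate in until they lie flat across its mouth, so that nothing put on top can sink down onto the pistons inside. Then take the grey crate off the sloping stand and stack it gently on the two bails: level, square with the blue crate, and with each bail bar sitting in the gap between the ribs under the grey crate. Leave the cold chisel and the vee block where they are.

Things in the scene. Friction and masses are not known exactly. Their poses are not given: they have to be found in the camera images.
- blue_crate: Blue tapered crate standing loose on the bench with four pistons held in place inside (tops 62 mm high; about 2 kg in all). Rim 246 x 166 mm, 85 mm high, 8 mm thick; a 10 mm divider, 73 mm high, crosses its middle along y. Origin: centre of its underside; x along its long side, z up. It has a wire bail at each end: bail_a at +x, bail_b at -x.
- bail_a (a joint): Angle (rad) of the blue crate's bail at the +x end. 0: folded in, lying on the rim across the mouth (a stop), the line from pivot to bar then rising 9 degrees inward. It grows as the bail swings up and over to the outside, stop at 3.5. It stays where it is left; about 1.5 N at the bar moves it.
- bail_b (a joint): The same for the bail at the -x end, mirrored: 0 is folded in, growing as it swings up and over to the outside.
- bail_a_bar (a point): Middle of bail_a's bar: bare steel rod 9 mm thick, 178 mm long, parallel to the blue crate's y, 65 mm from its pivot axis; its legs run outside the long walls. Folded in, it lies at x = +44 mm, z = 89.5 mm in the blue crate's frame.
- bail_b_bar (a point): Middle of bail_b's bar, of the same kind. Folded in, it lies at x = -44 mm, z = 89.5 mm in the blue crate's frame.
- bail_a_hinge (a point): Middle of bail_a's pivot axis (along the blue crate's y), at x = +108 mm, z = 79 mm in the blue crate's frame.
- bail_b_hinge (a point): Middle of bail_b's pivot axis, at x = -108 mm, z = 79 mm in the blue crate's frame.
- grey_crate: Grey crate of the same shape, empty, about 0.6 kg, lying on the sloping stand, tilted 30 degrees, low end to the robot. Its own bails hang out at its ends (to 175 mm from its middle) and may stay so. Origin: centre of its underside, level with the rib bottoms; x along its long side to the high end, z out of its mouth. Stacked, its origin is 88 mm above the blue crate's; either way round will do.
- grey_divider (a point): Middle of the top edge of the grey crate's divider, the place to grip it: 73 mm above its origin, 12 mm below the rim. The divider is 10 mm thick across the crate's x, 136 mm long along y, 63 mm deep, with 95 mm or more free either side.
- grey_gap (a point): One of the two gaps for a bail bar under the grey crate, at x = +44 mm, z = 6 mm (floor's underside) in its frame; the other is at x = -44 mm. Each lies between two round ribs along y, 5 to 6 mm deep and 9 mm thick, at x = 31 and 57 mm, and leaves a bar 4 mm play either way.
- stand: Fixed grey sheet-steel bin stand, 210 x 170 mm, sloping at 30 degrees and rising along its x, away from the robot; a lip 14 mm above the slope at the low end. Origin on the bench under its middle, where the slope is 75 mm high.
- cold_chisel: Steel cold chisel, 183 mm long, 24 mm wide, 20 mm thick, lying on the bench. Bystander. Origin at its middle, on the bench.
- v_block: Steel vee block (a block with a V notch in its top), 60 x 50 mm and 40 mm tall, standing on the bench. Bystander. Origin at its foot.

How it is judged:
By the outcome, as a careful person would: the job done as asked, in the order asked, and still so for the second after the job is handed in, with the robot touching nothing.
It also fails if it takes over 72 s, if anything falls off the work surface, if the arm or the gripper's body presses on something with over 40 N, if the wrist force passes 120 N, or if a joint passes its speed limit or range.

### The arm

A 6-joint arm with a two-finger parallel gripper is mounted at the origin on a cart in front of the work surface, level with it; the furniture and walls round the work are solid. World frame = base frame: x ahead of the robot, y to its left, z up, the work surface at z = 0. Lengths are in mm, angles in rad, forces in N, time in s.
With the tool pointing down it reaches from about 350 to 875 mm from the base axis. Payload 4.2 kg.
Tool frame: the origin (TCP) lies midway between the tips of the shut fingers; the grasp point (between the pads) lies 19 mm behind it (arm.grip_point_offset is the distance from the TCP to the grasp point, in mm); z points along the fingers, x is the direction in which the jaws open and shut, and the axes are right-handed (so a half turn about z gives the same grasp; the last joint's range is limited). The gripper opens to 85 mm and grips with 20 to 120 N. Pads are 22 mm wide; open, the fingers measure 114 mm over their backs; the gripper's body (76 mm by 85 mm) begins 54 mm behind the grasp point. The pads swing forward as they close: fully open they stand 13 mm farther back than shut.
Start: joints at [1.376, 0.385, 0.008, 0, -1.194, -0.259], TCP at [273.956, 561.736, 231.312] pointing down, gripper open.
Joint ranges: [-3.14, 3.14], [-1.21, 2.06], [-1.07, 1.41], [-3.16, 2.05], [-2.99, -0.16], [-3.1, 3.1]. Speed limits (rad/s): [2.79, 2.79, 3.14, 3.14, 3.14, 3.14].

### API

Orientations are given as a unit quaternion [x, y, z, w].
In Python, from bench import arm gives the robot as it stands.
- The arm moves only by the tool move_arm, never from a script. Its argument "targets" is a list of rows, each a list of 7 numbers: the shift along the tool's x, y, z in cm, then the turn, a rotation vector about the tool's x, y, z in degrees, then the closure in counts, from 0 (fully open) to 255 (shut). In form: [[x, y, z, wx, wy, wz, grip], ...]. A call has 1 to 20 rows; each row is the pose to reach, as a shift and turn from the pose commanded when the call began, along the tool's axes at that moment; what a row does not reach only later rows make up. A row lasts 1/8 s, in which the tool goes at most 62.5 mm and 10.7 degrees, less where a joint would pass 70% of its speed; a pose out of reach is approached as far as the arm can. A call with a gripper value outside its range is refused whole. The fingers move at their own pace and stop on an object; the grip force is fixed at half the most. Time passes only in rows, so rows that repeat a pose let the fingers close. It gives the time, the measured TCP pose, the force and the opening at its end, in the units of the state.
- arm.read_state(): the state, without advancing time (a new reading comes with each control period).
- arm.get_image(name): name is "side" or "top" or "wrist"; returns (picture, depth): 420x560x3 uint8, blue, green, red; 420x560 float32, mm along the optical axis (not along the pixel's ray), 0 where there is no reading.
- arm.camera_params(name): a dict with "mtx" (3x3 intrinsics, pixels), "dist" ([k1, k2, p1, p2, k3] as OpenCV has them; the pictures are not rectified), "world_to_cam" (4x4, takes a point from world to camera coordinates); the wrist camera has in their place "mount" (4x4, takes a point from camera to tool coordinates, whose origin is the TCP and whose axes are the tool frame's). Camera axes: x right, y down, z forward; pixel columns grow to the right and rows downward; lengths in mm; the calibration is good to about 2 mm. A picture is of the moment at which its call begins: read the wrist's pose just before it. camera_params takes no time and is no camera call.
- arm.job_done(): hands the job in, once; it reports no verdict.
Trained networks look in the newest picture that a camera, given by its name, has taken for a name from the list of things; names that differ only in an ending like _2 or _b are one class to them, and where a whole thing is asked for, a point or a joint stands for the part that bears it (a point fixed in the world has none). Each returns a list of dicts, best first, with "score" (0 to 1); they miss things now and then, are a little off and sometimes report something else, mostly with a low value. They report only what shows in the picture. A call takes as long as a camera call.
- arm.search_frame(thing, camera): "bbox" ([left, top, right, bottom] in pixels, round what is visible of it).
- arm.tip_of(thing, camera): "uv" ([column, row] in pixels: a listed point, or the origin of a listed thing).
The state is a dict: "clock": time; "joints": joint angles; "joint_vel": joint speeds; "joint_efforts": joint torques, N m; "position": TCP position; "ee_rot": TCP orientation; "contact_force": force on the tool from outside, world axes, zero at the start; "wrist_torque": the same for the moment, N m; "gripper_width": finger opening in mm.
Only numpy, scipy, OpenCV 4.12 (cv2) and the standard library are available. Lean on these libraries where they do the work, as an engineer would, in place of code of your own. Each camera call takes 0.05 s, during which the arm holds its last target.

## Working session

There is one attempt and no reset: what is moved stays moved. The work goes in short steps, Python scripts to look and compute and a tool call to move; the robot and the scene stay as the last step left them, time stands still between calls to the robot, and variables do not carry over. Pictures are saved under pics/ and viewed, and the job is handed in when it is done.

Besides the shell and the picture viewer there is one more tool, called after ">>>" as a command line: name --pt "numbers of a row" for each row, then --argument value for the rest. move_arm: Moves the arm, as the interface text tells. Its arguments: {"type":"object","properties":{"targets":{"type":"array","items":{"type":"array","items":{"type":"number"}}}},"required":["targets"]}

```bash
ls; mkdir -p pics; python3 - <<'E'
from bench import arm
import cv2,numpy as np
s=arm.read_state();print({k:np.round(v,3).tolist() for k,v in s.items()})
for n in ["side","top","wrist"]:
    im,d=arm.get_image(n);cv2.imwrite(f"pics/{n}0.png",im);np.save(f"pics/{n}0.npy",d)
    p=arm.camera_params(n);print(n,{k:np.round(v,3).tolist() for k,v in p.items()})
E
```

```text
pics
{'clock': 0.0, 'joints': [1.376, 0.386, 0.007, -0.001, -1.194, -0.259], 'joint_vel': [0.001, -0.001, 0.0, 0.001, 0.001, 0.0], 'joint_efforts': [0.0, -39.229, 18.841, 4.186, -0.004, 0.0], 'position': [273.72, 561.234, 230.222], 'ee_rot': [-0.53, 0.848, -0.001, -0.001], 'contact_force': [-0.429, -0.057, -0.58], 'wrist_torque': [-0.01, 0.037, 0.035], 'gripper_width': 85.264}
side {'mtx': [[403.2, 0.0, 279.361], [0.0, 403.2, 210.369], [0.0, 0.0, 1.0]], 'dist': [-0.053, 0.0, 0.0, 0.0, 0.0], 'world_to_cam': [[0.941, -0.338, 0.023, -474.472], [-0.149, -0.474, -0.868, 204.654], [0.304, 0.813, -0.496, 884.993], [0.0, 0.0, 0.0, 1.0]]}
top {'mtx': [[477.422, 0.0, 277.587], [0.0, 477.422, 204.82], [0.0, 0.0, 1.0]], 'dist': [-0.072, 0.0, 0.0, 0.0, 0.0], 'world_to_cam': [[0.009, -1.0, -0.013, 32.893], [-0.992, -0.007, -0.13, 542.323], [0.129, 0.014, -0.991, 1263.881], [0.0, 0.0, 0.0, 1.0]]}
wrist {'mtx': [[339.899, 0.0, 279.301], [0.0, 339.899, 210.337], [0.0, 0.0, 1.0]], 'dist': [0.019, 0.0, 0.0, 0.0, 0.0], 'mount': [[1.0, -0.0, 0.001, 0.193], [0.0, 0.958, 0.288, -73.71], [-0.001, -0.288, 0.958, -143.583], [0.0, 0.0, 0.0, 1.0]]}
```

View pics/top0.png

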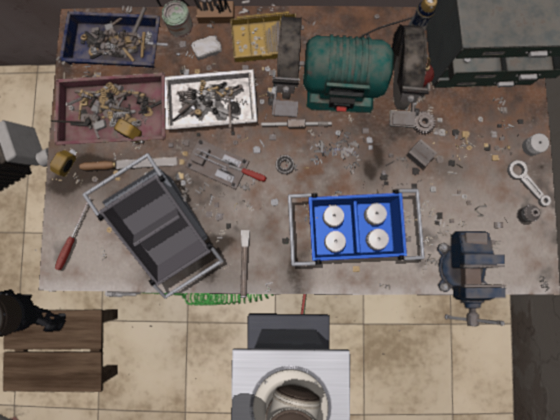

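View pics/side0.png

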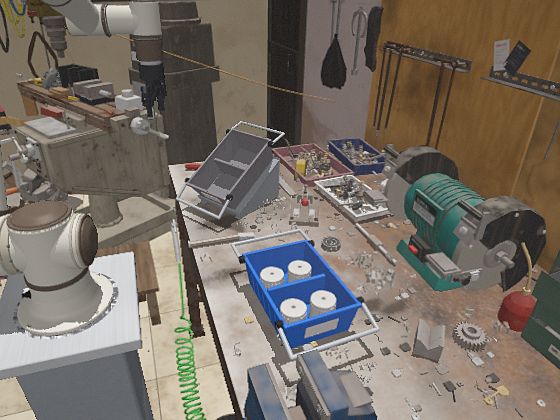

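View pics/wrist0.png

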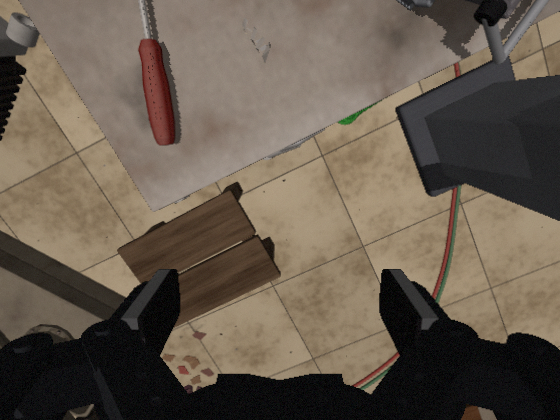

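```bash
python3 - <<'E'
from bench import arm
import numpy as np
for n in ["top","side"]:
    for t in ["bail_a_bar","bail_a_hinge","bail_b_hinge","blue_crate","grey_crate","grey_divider","stand","cold_chisel","v_block"]:
        try:
            r=arm.tip_of(t,n); print(n,t,[(np.round(x["uv"],1).tolist(),round(x["score"],2)) for x in r[:4]])
        except Exception as e: print(n,t,e)
E
```

```text
top bail_a_bar [([290.5, 229.0], 0.61)]
top bail_a_hinge [([320.1, 226.5], 0.79)]
top bail_b_hinge [([400.1, 220.6], 0.73)]
top blue_crate [([352.6, 229.1], 0.83)]
top grey_crate [([155.1, 219.2], 0.6)]
top grey_divider [([157.7, 231.7], 0.57), ([314.8, 227.7], 0.19)]
top stand []
top cold_chisel [([242.1, 262.1], 0.66)]
top v_block [([421.9, 154.6], 0.89)]
side bail_a_bar [([269.0, 237.3], 0.81)]
side bail_a_hinge [([278.3, 249.8], 0.73), ([425.2, 346.0], 0.41)]
side bail_b_hinge [([318.6, 311.3], 0.8)]
side blue_crate [([295.4, 309.9], 0.73)]
side grey_crate [([240.6, 175.3], 0.59)]
side grey_divider [([228.1, 160.2], 0.69)]
side stand [([239.7, 202.0], 0.84)]
side cold_chisel [([219.0, 240.6], 0.74), ([278.0, 252.2], 0.49)]
side v_block []
```

```bash
cat > h.py <<'E'
from bench import arm
import cv2,numpy as np
from scipy.spatial.transform import Rotation as R
def cam(n,state=None):
    p=arm.camera_params(n);K=np.array(p["mtx"]);D=np.array(p["dist"])
    if n=="wrist":
        T=np.eye(4);T[:3,:3]=R.from_quat(state["ee_rot"]).as_matrix();T[:3,3]=state["position"]
        W=np.linalg.inv(T@np.array(p["mount"]))
    else: W=np.array(p["world_to_cam"])
    return K,D,W
def cloud(n,d,state=None):
    K,D,W=cam(n,state)
    h,w=d.shape
    uv=np.stack(np.meshgrid(np.arange(w),np.arange(h)),-1).reshape(-1,1,2).astype(np.float64)
    n_=cv2.undistortPoints(uv,K,D).reshape(h,w,2)
    P=np.dstack([n_*d[...,None],d])
    Ci=np.linalg.inv(W)
    P=P@Ci[:3,:3].T+Ci[:3,3]
    P[d<=0]=np.nan
    return P
def proj(n,X,state=None):
    K,D,W=cam(n,state)
    r,_=cv2.Rodrigues(W[:3,:3])
    return cv2.projectPoints(np.asarray(X,float).reshape(-1,3),r,W[:3,3].copy(),K,D)[0].reshape(-1,2)
def ray(n,uv,z,state=None):
    K,D,W=cam(n,state);q=cv2.undistortPoints(np.array([[uv]],float),K,D).ravel()
    Ci=np.linalg.inv(W);dr=Ci[:3,:3]@[q[0],q[1],1];o=Ci[:3,3]
    return o+dr*(z-o[2])/dr[2]
E
python3 - <<'E'
from h import *
for n in ["top","side"]:
    im=cv2.imread(f"pics/{n}0.png");d=np.load(f"pics/{n}0.npy");P=cloud(n,d)
    hsv=cv2.cvtColor(im,cv2.COLOR_BGR2HSV)
    m=(hsv[...,0]>105)&(hsv[...,0]<130)&(hsv[...,1]>150)
    box=(P[...,0]>250)&(P[...,0]<600)&(P[...,1]>-350)&(P[...,1]<50)
    b=m&box&(P[...,2]>80)&(P[...,2]<92)
    q=P[b][:,:2].astype(np.float32);print(n,len(q),cv2.minAreaRect(q),np.median(P[b][:,2]))
    # bench
    # bars: greyish points near
    for nm,lo,hi in [("bail+",20,80),("bail-",-300,-240)]: pass
    t=box&~m&(P[...,2]>30)&(P[...,2]<130)
    print("nonblue",np.nanpercentile(P[t],[1,50,99],axis=0).round().tolist())
# grey crate top cloud
for n in ["top","side"]:
    im=cv2.imread(f"pics/{n}0.png");d=np.load(f"pics/{n}0.npy");P=cloud(n,d)
    for nm,t in {"top":[("div",(157.7,231.7)),("blue",(352,229)),("bara",(290.5,229)),("hinga",(320,226.5)),("hingb",(400,220.6)),("bard",(417,220)),("chis",(242,262)),("v",(422,155))],"side":[("div",(228,160)),("bara",(269,237)),("bench",(250,260))]}[n]:
        u,v=map(int,t);print(n,nm,np.nanmedian(P[v-1:v+2,u-1:u+2].reshape(-1,3),axis=0).round(1))
E
```

```text
top 782 ((480.959228515625, -170.96969604492188), (165.2940216064453, 243.908935546875), 3.2166879177093506) 85.28375518405107
nonblue [[382.0, -345.0, 36.0], [486.0, -173.0, 63.0], [580.0, 7.0, 90.0]]
side 1164 ((475.94012451171875, -171.32559204101562), (176.7261199951172, 247.3921661376953), 3.4716756343841553) 84.50327453595901
nonblue [[382.0, -346.0, 33.0], [485.0, -228.0, 61.0], [578.0, 3.0, 88.0]]
top div [460.5 338.9 136.5]
top blue [ 478.7 -166.6   21.3]
top bara [475.    3.6  83.3]
top hinga [487.2 -80.1  10.2]
top hingb [ 498.3 -285.2   80.9]
top bard [ 503.8 -348.8    1.6]
top chis [386.7 133.   14.1]
top v [ 687.  -364.6   23.3]
side div [476.1 432.7 109.3]
side bara [474.6  -1.5  80.3]
side bench [409.  -60.8  68.3]
```

```bash
python3 - <<'E'
import cv2
t=cv2.imread("pics/top0.png");s=cv2.imread("pics/side0.png")
cv2.imwrite("pics/topg.png",cv2.resize(t[140:310,70:240],None,fx=3.5,fy=3.5,interpolation=3))
cv2.imwrite("pics/topb.png",cv2.resize(t[170:285,275:435],None,fx=5,fy=5,interpolation=3))
cv2.imwrite("pics/sideb.png",cv2.resize(s[110:370,180:390],None,fx=2.3,fy=2.3,interpolation=3))
E
```

```text
(no output)
```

View pics/topg.png

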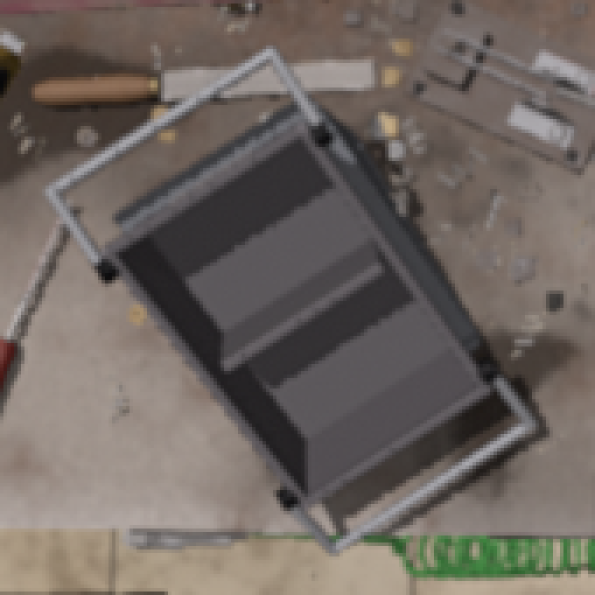

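View pics/topb.png

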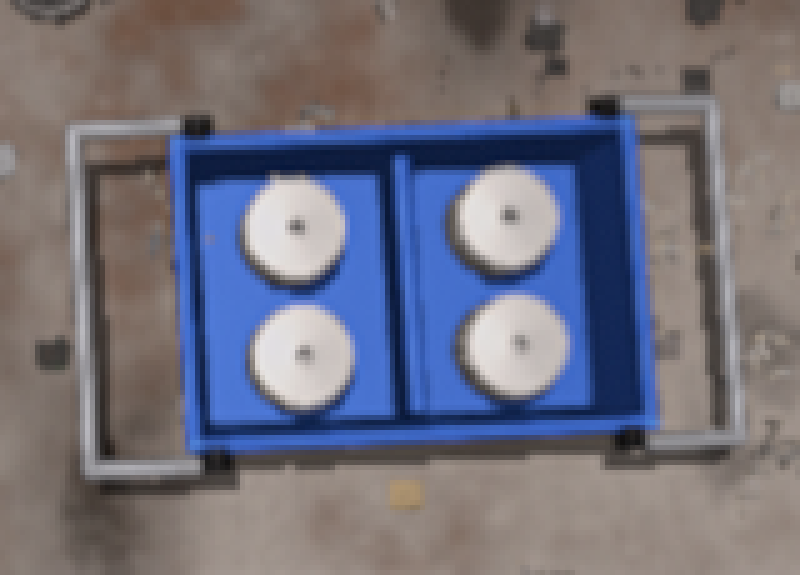

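View pics/sideb.png

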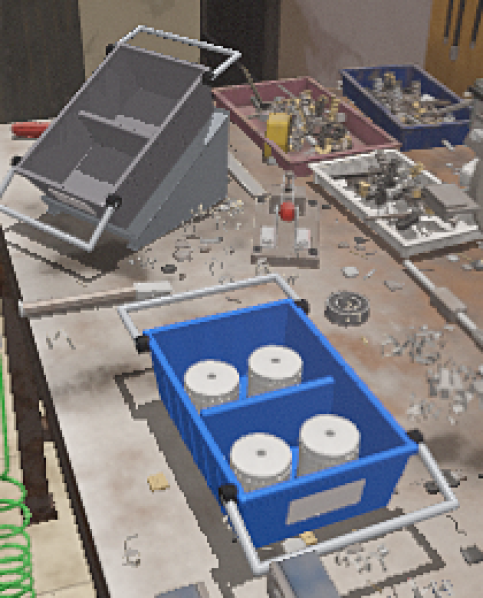

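```bash
python3 - <<'E'
from h import *
def line(q):
    c=np.median(q,0);u,s,v=np.linalg.svd(q-q.mean(0),full_matrices=False);return q.mean(0).round(1),v[0].round(3),(s/np.sqrt(len(q))).round(1)
for n in ["top","side"]:
    d=np.load(f"pics/{n}0.npy");P=cloud(n,d)
    C=np.array([480,-171.]);ex=np.array([-np.sin(np.radians(3.3)),np.cos(np.radians(3.3))]);ey=np.array([-ex[1],ex[0]])
    L=np.dstack([(P[...,:2]-C)@ex,(P[...,:2]-C)@ey,P[...,2]])
    for s in (1,-1):
        m=(s*L[...,0]>140)&(s*L[...,0]<195)&(abs(L[...,1])<75)&(L[...,2]>25)&(L[...,2]<140)
        print(n,s,m.sum(),line(L[m]),np.percentile(L[m][:,2],[5,50,95]).round(1),np.percentile(L[m][:,0],[5,50,95]).round(1))
        m=(s*L[...,0]>112)&(s*L[...,0]<195)&(abs(L[...,1])<110)&(L[...,2]>25)&(L[...,2]<140)
        print('  y ext',np.percentile(L[m][:,1],[1,99]).round(1))
    # bench level near crate
    m=(abs(L[...,0])<300)&(abs(L[...,1])<200)&(abs(L[...,2])<12);print(n,"bench",np.median(L[m][:,2]).round(1))
# grey crate: rim plane
for n in ["top","side"]:
    d=np.load(f"pics/{n}0.npy");P=cloud(n,d)
    q=P[(P[...,0]>300)&(P[...,0]<650)&(P[...,1]>180)&(P[...,1]<520)&(P[...,2]>30)&(P[...,2]<330)]
    print(n,len(q));best=None
    # scan: heading & offset of plane tilt 30
    for h in np.arange(28,44,1.):
        hx=np.array([np.cos(np.radians(h)),np.sin(np.radians(h)),0]);nn=-hx*.5+np.array([0,0,np.cos(np.pi/6)])
        t=q@nn;hist,e=np.histogram(t,bins=np.arange(t.min(),t.max(),2));k=hist.argmax()
        o=np.argsort(hist)[::-1][:5];print(h,[(int(hist[i]),round(e[i]+1)) for i in o])
E
```

```text
top 1 197 (array([172.6,  -1. ,  82.8]), array([ 0.001, -1.   , -0.003]), array([43.2,  2.7,  2.6])) [78.3 82.8 87.1] [168.5 172.6 176.6]
  y ext [-94.6  90.8]
top -1 202 (array([-169.4,    1.3,   65. ]), array([-0.002,  1.   ,  0.002]), array([43.3,  2.7,  2.5])) [60.3 65.3 68.7] [-173.7 -169.3 -165.6]
  y ext [-93.9  91. ]
top bench 1.1
side 1 216 (array([170.6,   1.7,  80.6]), array([0.001, 1.   , 0.   ]), array([43.7,  2.6,  2. ])) [76.4 81.2 83.9] [167.2 170.5 174.5]
  y ext [-89.8  92.3]
side -1 340 (array([-171.2,   -8.9,   63.9]), array([-0.006, -1.   , -0.009]), array([38.7,  2.6,  1.6])) [60.1 64.3 66.5] [-174.3 -171.5 -166.8]
  y ext [-90.3  92.5]
side bench 0.5
top 8011
28.0 [(832, -228), (697, -226), (683, -230), (413, -224), (350, -232)]
29.0 [(848, -228), (802, -230), (621, -226), (453, -232), (306, -224)]
30.0 [(889, -230), (828, -228), (615, -232), (505, -226), (296, -156)]
31.0 [(976, -230), (744, -232), (729, -228), (367, -226), (322, -156)]
32.0 [(970, -230), (874, -232), (588, -228), (461, -234), (383, -156)]
33.0 [(977, -231), (892, -229), (610, -233), (439, -22
[... 1173 characters left out ...]
8, -231), (260, -229), (230, -157), (221, -155), (176, -175)]
35.0 [(320, -230), (267, -232), (202, -156), (184, -154), (177, -174)]
36.0 [(339, -232), (242, -230), (183, -234), (178, -158), (168, -174)]
37.0 [(296, -231), (274, -233), (176, -159), (172, -229), (161, -175)]
38.0 [(322, -232), (221, -230), (212, -234), (166, -172), (161, -158)]
39.0 [(283, -231), (282, -233), (211, -235), (172, -237), (171, -229)]
40.0 [(303, -232), (278, -234), (227, -236), (222, -230), (159, -172)]
41.0 [(322, -233), (290, -235), (266, -231), (168, -229), (150, -171)]
42.0 [(349, -233), (310, -231), (224, -229), (209, -235), (159, -161)]
43.0 [(350, -232), (302, -230), (282, -234), (166, -228), (166, -162)]
```

```bash
cat >> h.py <<'E'
def Rt(heading,pitch=0.):
    """tool x at heading(deg) horizontal, z down; then"""
    h=np.radians(heading);x=np.array([np.cos(h),np.sin(h),0]);z=np.array([0,0,-1.]);return np.column_stack([x,np.cross(z,x),z])
def rel(s,pos,Rm):
    R0=R.from_quat(s["ee_rot"]).as_matrix()
    sh=R0.T@(np.asarray(pos,float)-s["position"]);w=R.from_matrix(R0.T@Rm).as_rotvec(degrees=True)
    return np.round(np.r_[sh/10,w],2).tolist()
C0=np.array([480.5,-171.]);TH=93.4
EX=np.array([np.cos(np.radians(TH)),np.sin(np.radians(TH))])
def bar(side,ang,r=65.):
    """world centre of bail bar; side +1 a, -1 b; ang rad"""
    e=ang+np.radians(9);x=108-r*np.cos(e);z=79+r*np.sin(e)
    return np.r_[C0+EX*side*x,z]
E
python3 - <<'E'
from h import *
s=arm.read_state();print(s["clock"])
b=bar(1,2.97);print(b,bar(-1,3.25))
Rm=Rt(TH+180)
print(rel(s,[b[0],b[1],235],Rm),rel(s,[b[0],b[1],b[2]-12],Rm))
d=np.load("pics/top0.npy")
for n in ["top","side"]:
  d=np.load(f"pics/{n}0.npy");P=cloud(n,d);im=cv2.imread(f"pics/{n}0.png")
  for h in (33,34,35):
    hx=np.array([np.cos(np.radians(h)),np.sin(np.radians(h)),0]);cx=hx*np.cos(np.pi/6)+[0,0,.5];nn=-hx*.5+np.array([0,0,np.cos(np.pi/6)]);cy=np.cross(nn,cx)
    L=np.dstack([P@cx,P@cy,P@nn])
    m=(P[...,0]>300)&(P[...,0]<680)&(P[...,1]>180)&(P[...,1]<520)&(L[...,2]>-161)&(L[...,2]<-150)
    l,cc,st,_=cv2.connectedComponentsWithStats(m.astype(np.uint8));k=1+st[1:,4].argmax()
    q=L[(cc==k)];r=cv2.minAreaRect(q[:,:2].astype(np.float32));print(n,h,len(q),r,np.median(q[:,2]))
    a=(L[...,2]>-178)&(L[...,2]<-165)&(abs(L[...,0]-r[0][0])<12)&(abs(L[...,1]-r[0][1])<55)
    print('  div',a.sum(),np.percentile(L[a],[5,50,95],axis=0).round(1).tolist())
E
```

```text
1.05
[470.24040334   1.688657    79.94331324] [ 490.6249451  -341.42221338   61.9453509 ]
[41.73, -42.19, -0.37, -0.0, 0.0, -29.4] [41.73, -42.19, 16.34, -0.0, 0.0, -29.4]
top 33 1179 ((562.2150268554688, 32.149330139160156), (255.23849487304688, 187.29205322265625), 0.2526627480983734) -156.03798310328736
  div 195 [[559.8, -17.4, -176.0], [566.2, 33.8, -169.0], [569.5, 81.4, -165.8]]
top 34 1169 ((563.4915771484375, 22.310562133789062), (187.26675415039062, 250.8421173095703), 89.37512969970703) -156.34858087206115
  div 197 [[560.4, -26.1, -176.3], [566.6, 25.4, -169.3], [570.3, 71.7, -165.9]]
top 35 1145 ((562.1632080078125, 13.223220825195312), (187.2745819091797, 254.14134216308594), 88.12672424316406) -156.407297563387
  div 198 [[560.7, -35.4, -176.6], [566.8, 16.4, -169.5], [571.0, 62.7, -165.8]]
side 33 727 ((563.0729370117188, 33.20201110839844), (250.3605194091797, 188.18707275390625), 0.5860329866409302) -156.06466670597518
  div 107 [[557.7, -15.9, -176.4], [560.3, 32.3, -169.0], [566.4, 83.4, -165.8]]
side 34 717 ((563.5184936523438, 23.32878875732422), (188.17156982421875, 250.36083984375), 89.70851135253906) -156.36090527064388
  div 107 [[557.8, -25.8, -176.5], [560.5, 22.3, -169.4], [567.1, 73.4, -165.9]]
side 35 710 ((563.8152465820312, 13.447898864746094), (188.1417236328125, 250.3614501953125), 88.8310317993164) -156.5698504640617
  div 105 [[557.5, -35.9, -176.2], [560.9, 10.3, -169.5], [567.7, 63.5, -165.9]]
```

>>> move_arm --pt "4 -4 -0.4 0 0 -3 60" --pt "8.3 -8.4 -0.4 0 0 -6 130" --pt "12.5 -12.6 -0.4 0 0 -9 130" --pt "16.7 -16.8 -0.4 0 0 -12 130" --pt "20.9 -21 -0.4 0 0 -15 130" --pt "25 -25.2 -0.4 0 0 -18 130" --pt "29.2 -29.5 -0.4 0 0 -21 130" --pt "33.4 -33.7 -0.4 0 0 -24 130" --pt "37.5 -38 -0.4 0 0 -27 130" --pt "41.73 -42.2 -0.4 0 0 -29.4 130" --pt "41.73 -42.2 -0.4 0 0 -29.4 130" --pt "41.73 -42.2 4 0 0 -29.4 130" --pt "41.73 -42.2 6 0 0 -29.4 130" --pt "41.73 -42.2 6 0 0 -29.4 130"

```text
clock: 2.8
position: [469.2, 2.0, 170.2]
ee_rot: [0.728, -0.686, -0.001, 0.002]
contact_force: [0.0, 0.3, 0.7]
gripper_width: 41.9
```

```bash
python3 - <<'E'
from h import *
s=arm.read_state();im,d=arm.get_image("wrist");cv2.imwrite("pics/w1.png",im)
b=bar(1,2.97);Rm=Rt(TH+180)
print(s["clock"],s["position"],s["gripper_width"],rel(s,[b[0],b[1],b[2]-12],Rm))
for sd in (1,-1): print(proj("wrist",[bar(sd,2.97),bar(sd,0)],s).round())
E
```

```text
2.8 [469.22213306   2.04418681 170.16669497] 41.911129386174395 [0.03, -0.13, 10.22, 0.2, -0.05, 0.05]
[[279. 213.]
 [466. 217.]]
[[777. 213.]
 [596. 217.]]
```

View pics/w1.png

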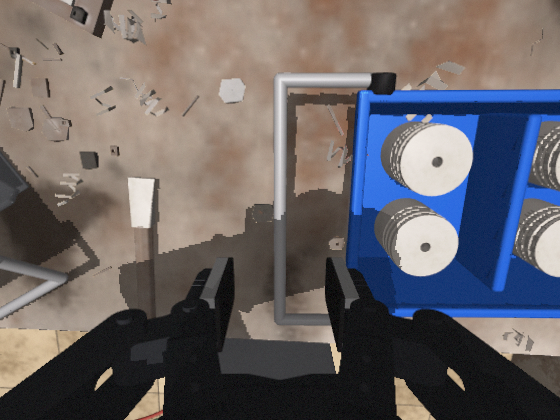

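>>> move_arm --pt "0 -0.1 4 0.2 0 0 130" --pt "0 -0.1 7 0.2 0 0 130" --pt "0 -0.1 9.5 0.2 0 0 130" --pt "0 -0.1 10.6 0.2 0 0 130" --pt "0 -0.1 10.6 0.2 0 0 200" --pt "0 -0.1 10.6 0.2 0 0 255" --pt "0 -0.1 10.6 0.2 0 0 255" --pt "0 -0.1 10.6 0.2 0 0 255"

```text
clock: 3.85
position: [472.3, 2.0, 66.3]
ee_rot: [0.728, -0.686, 0.002, -0.002]
contact_force: [1.3, -0.6, 1.5]
gripper_width: 6.5
```

```bash
python3 - <<'E'
from h import *
s=arm.read_state();print(s["clock"],s["position"],s["gripper_width"],s["contact_force"])
for a0 in (2.97,3.25):
  e0=np.degrees(a0)+9
  print([( round((-65*np.cos(np.radians(e0))+65*np.cos(np.radians(e)))/10,2), round(-6.5*(np.sin(np.radians(e))-np.sin(np.radians(e0))),2)) for e in np.r_[np.linspace(e0,9,16)]])
E
```

```text
3.85 [472.33680812   1.97212046  66.27811927] 6.4847241674471725 [ 1.30127447 -0.58397328  1.51335432]
[(np.float64(0.0), np.float64(-0.0)), (np.float64(0.15), np.float64(-1.28)), (np.float64(0.54), np.float64(-2.5)), (np.float64(1.17), np.float64(-3.62)), (np.float64(2.0), np.float64(-4.6)), (np.float64(3.01), np.float64(-5.39)), (np.float64(4.16), np.float64(-5.97)), (np.float64(5.4), np.float64(-6.31)), (np.float64(6.68), np.float64(-6.4)), (np.float64(7.95), np.float64(-6.24)), (np.float64(9.17), np.float64(-5.83)), (np.float64(10.29), np.float64(-5.19)), (np.float64(11.25), np.float64(-4.34)), (np.float64(12.03), np.float64(-3.32)), (np.float64(12.59), np.float64(-2.17)), (np.float64(12.92), np.float64(-0.92))]
[(np.float64(0.0), np.float64(-0.0)), (np.float64(-0.22), np.float64(-1.39)), (np.float64(-0.14), np.float64(-2.79)), (np.float64(0.25), np.float64(-4.14)), (np.float64(0.91), np.float64(-5.38)), (np.float64(1.83), np.float64(-6.45)), (np.float64(2.95), np.float64(-7.29)), (np.float64(4.23), np.float64(-7.88)), (np.float64(5.6), np.float64(-8.17)), (np.float64(7.01), np.float64(-8.16)), (np.float64(8.38), np.float64(-7.85)), (np.float64(9.65), np.float64(-7.26)), (np.float64(10.77), np.float64(-6.4)), (np.float64(11.67), np.float64(-5.32)), (np.float64(12.32), np.float64(-4.08)), (np.float64(12.69), np.float64(-2.72))]
```

```bash
python3 - <<'E'
from h import *
s=arm.read_state();im,d=arm.get_image("wrist");cv2.imwrite("pics/w2.png",im)
im,d=arm.get_image("side");cv2.imwrite("pics/s2.png",cv2.resize(im[100:380,150:430],None,fx=2.1,fy=2.1,interpolation=3))
s=arm.read_state();print(s["gripper_width"],s["contact_force"])
E
```

```text
6.791612316658979 [ 0.94892234 -0.24648819  1.24321317]
```

View pics/w2.png

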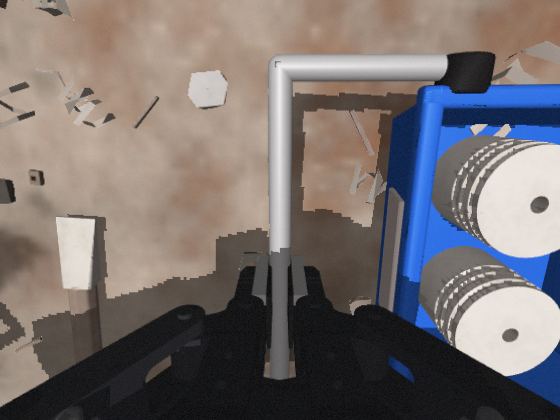

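View pics/s2.png

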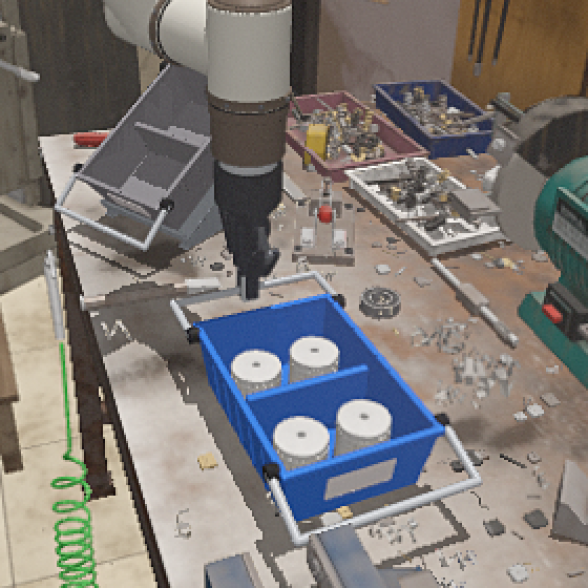

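Bar a is held between the pads (bar at col ~280, row ~290 in the wrist view). I'll now swing it over.

>>> move_arm --pt "0.15 0 -1.3 0 0 0 255" --pt "0.54 0 -2.5 0 0 0 255" --pt "1.17 0 -3.6 0 0 0 255" --pt "2.0 0 -4.6 0 0 0 255" --pt "3.0 0 -5.4 0 0 0 255" --pt "4.15 0 -6.0 0 0 0 255" --pt "5.4 0 -6.3 0 0 0 255" --pt "6.7 0 -6.4 0 0 0 255" --pt "7.95 0 -6.25 0 0 0 255" --pt "9.15 0 -5.8 0 0 0 255" --pt "10.3 0 -5.2 0 0 0 255" --pt "11.25 0 -4.35 0 0 0 255" --pt "12.0 0 -3.3 0 0 0 255" --pt "12.6 0 -2.2 0 0 0 255" --pt "12.9 0 -0.9 0 0 0 255" --pt "12.9 0 -0.8 0 0 0 255" --pt "12.9 0 -0.8 0 0 0 255"

```text
clock: 6.08
position: [480.4, -130.5, 75.9]
ee_rot: [0.728, -0.685, 0.004, -0.001]
contact_force: [0.1, -12.4, 4.2]
gripper_width: 6.3
```

```bash
python3 - <<'E'
from h import *
s=arm.read_state();print(s["clock"],s["position"],s["gripper_width"],s["contact_force"],s["wrist_torque"])
for n in("top","side"):
  im,d=arm.get_image(n);cv2.imwrite(f"pics/{n}3.png",im);np.save(f"pics/{n}3.npy",d)
cv2.imwrite("pics/s3.png",cv2.resize(cv2.imread("pics/side3.png")[100:380,150:430],None,fx=2.1,fy=2.1,interpolation=3))
E
```

```text
6.075 [ 480.39040453 -130.52714759   75.92212927] 6.277793350956281 [  0.07714844 -12.36517443   4.23116488] [-3.48102447 -0.2092266   0.03560946]
```

View pics/s3.png

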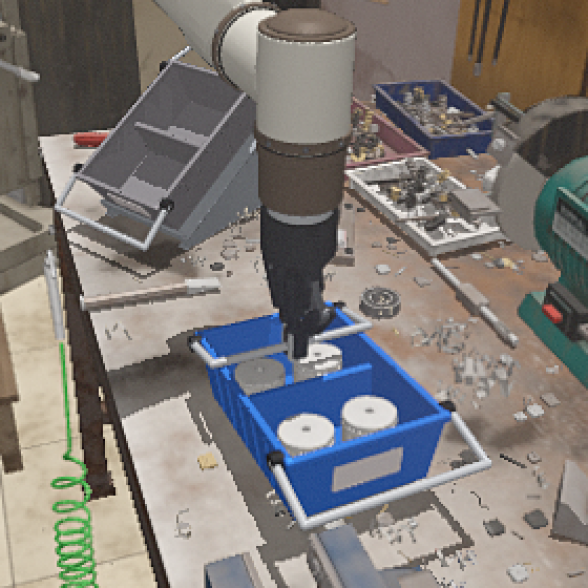

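>>> move_arm --pt "0 0 0 0 0 0 200" --pt "0 0 0 0 0 0 180" --pt "0 0 0 0 0 0 180" --pt "0 0 -2 0 0 0 180" --pt "0 0 -5 0 0 0 180" --pt "0 0 -10 0 0 0 180" --pt "4 0 -14 0 0 0 130" --pt "10 0 -14 0 0 0 130" --pt "16 0 -14 0 0 0 130" --pt "21.5 -1 -14 0 0 0 130" --pt "21.5 -1 -14 0 0 0 130"

```text
clock: 7.55
position: [501.0, -343.9, 212.3]
ee_rot: [0.726, -0.687, 0.001, -0.001]
contact_force: [-0.8, 0.3, -0.7]
gripper_width: 41.5
```

```bash
python3 - <<'E'
from h import *
s=arm.read_state();print(s["clock"],s["position"],s["gripper_width"],s["contact_force"])
for n in("top","side"):
  im,d=arm.get_image(n);cv2.imwrite(f"pics/{n}4.png",im);np.save(f"pics/{n}4.npy",d)
s=arm.read_state();im,d=arm.get_image("wrist");cv2.imwrite("pics/w4.png",im);np.save("pics/w4.npy",d)
cv2.imwrite("pics/s4.png",cv2.resize(cv2.imread("pics/side4.png")[100:380,150:430],None,fx=2.1,fy=2.1,interpolation=3))
def fit(P,im):
    hsv=cv2.cvtColor(im,cv2.COLOR_BGR2HSV);m=(hsv[...,0]>105)&(hsv[...,0]<130)&(hsv[...,1]>150)
    b=m&(P[...,0]>250)&(P[...,0]<600)&(P[...,1]>-350)&(P[...,1]<50)&(P[...,2]>80)&(P[...,2]<92)
    return cv2.minAreaRect(P[b][:,:2].astype(np.float32))
for n in("top","side"): print(n,fit(cloud(n,np.load(f"pics/{n}4.npy")),cv2.imread(f"pics/{n}4.png")))
print("w",fit(cloud("wrist",d,s),im))
E
```

```text
7.55 [ 500.96720509 -343.94640048  212.29546013] 41.50881085642745 [-0.76276934  0.2715007  -0.71332617]
top ((479.48541259765625, -141.67959594726562), (164.36660766601562, 164.6509552001953), 3.647239923477173)
side ((478.4666748046875, -181.49183654785156), (177.49749755859375, 247.12156677246094), 3.7309677600860596)
w ((483.00140380859375, -198.03941345214844), (165.56629943847656, 212.90179443359375), 3.8284378051757812)
```

View pics/s4.png

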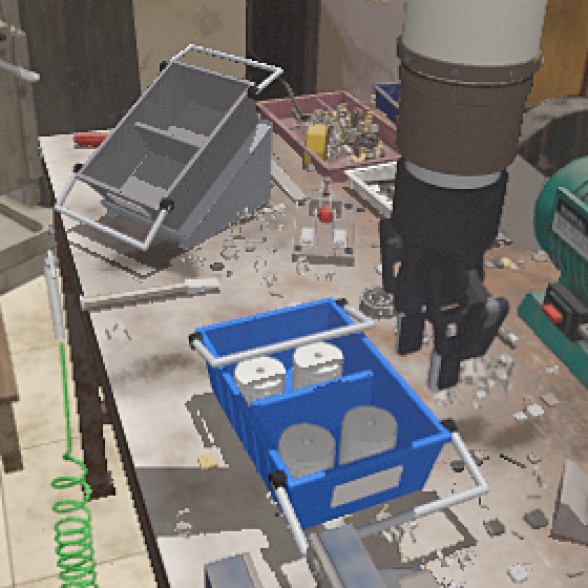

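View pics/w4.png

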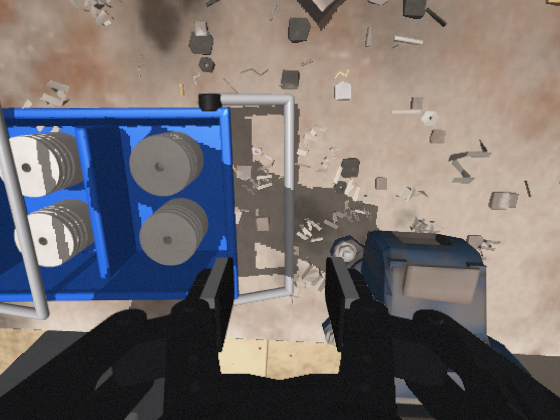

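```bash
python3 - <<'E'
from h import *
s=arm.read_state()
P=cloud("wrist",np.load("pics/w4.npy"),s)
def show(P,m,nm):
    q=P[m]; c=q.mean(0);u,sv,v=np.linalg.svd(q-c,full_matrices=False)
    print(nm,m.sum(),c.round(1),v[0].round(3),np.degrees(np.arctan2(v[0][1],v[0][0])).round(2),"z",np.percentile(q[:,2],[5,50,95]).round(1))
uu,vv=np.meshgrid(np.arange(560),np.arange(420))
mb=(uu>270)&(uu<305)&(vv>110)&(vv<280)&(P[...,2]>30)&(P[...,2]<110); show(P,mb,"b bar wrist")
ma=(uu<50)&(vv>115)&(vv<310)&(P[...,2]>88)&(P[...,2]<110); show(P,ma,"a bar wrist")
mr=(uu>215)&(uu<245)&(vv>125)&(vv<255)&(P[...,2]>80)&(P[...,2]<92);show(P,mr,"rim -x wrist"); print(np.percentile(P[mr][:,1],[1,99]))
mr=(uu>60)&(uu<200)&(vv>100)&(vv<125)&(P[...,2]>80)&(P[...,2]<92);show(P,mr,"rim far wrist")
for n in ("side","top"):
  Q=cloud(n,np.load(f"pics/{n}4.npy"));im=cv2.imread(f"pics/{n}4.png");sat=cv2.cvtColor(im,cv2.COLOR_BGR2HSV)[...,1]
  m=(sat<60)&(Q[...,0]>415)&(Q[...,0]<545)&(Q[...,1]>-150)&(Q[...,1]<-115)&(Q[...,2]>80)&(Q[...,2]<110);show(Q,m,n+" a bar")
# vise
m=(P[...,0]>320)&(P[...,0]<500)&(P[...,1]<-365)&(P[...,2]>40);q=P[m];print("vise",q.min(0).round(),q.max(0).round())
Q=cloud("top",np.load("pics/top0.npy"));m=(Q[...,0]>300)&(Q[...,0]<520)&(Q[...,1]<-360)&(Q[...,1]>-560)&(Q[...,2]>15);q=Q[m];print("vise top",q.min(0).round(),q.max(0).round());m&=Q[...,2]>60;q=Q[m];print("vise top60",q.min(0).round(),q.max(0).round())
E
```

```text
b bar wrist 1681 [ 502.7 -349.2   63.5] [-0.998 -0.067  0.001] -176.14 z [61.1 63.7 65.1]
a bar wrist 2658 [ 472.1 -136.8   98.6] [-1.    -0.007 -0.011] -179.62 z [ 93.8  99.3 101.4]
rim -x wrist 1344 [ 507.9 -298.8   85.7] [-0.998 -0.068 -0.002] -176.1 z [83.3 85.9 87.2]
[-305.45932402 -292.27137385]
rim far wrist 1524 [ 564.  -223.7   85.8] [-0.07   0.998 -0.001] 94.04 z [84.3 85.9 87.1]
side a bar 232 [ 476.5 -138.    97.8] [-0.998 -0.063 -0.002] -176.37 z [ 93.8  98.3 100.7]
top a bar 171 [ 480.5 -135.7   99.5] [-0.998 -0.065  0.005] -176.25 z [ 95.2  99.5 103.6]
vise [ 326. -522.   40.] [ 500. -376.  287.]
vise top [ 300. -536.   15.] [ 519. -366.  170.]
vise top60 [ 301. -524.   60.] [ 471. -418.  170.]
```

```bash
python3 - <<'E'
from h import *
for k in (0,3,4):
    n="side";P=cloud(n,np.load(f"pics/{n}{k}.npy"));im=cv2.imread(f"pics/{n}{k}.png")
    hsv=cv2.cvtColor(im,cv2.COLOR_BGR2HSV);m=(hsv[...,0]>105)&(hsv[...,0]<130)&(hsv[...,1]>150)
    b=m&(P[...,0]>250)&(P[...,0]<600)&(P[...,1]>-350)&(P[...,1]<50)&(P[...,2]>80)&(P[...,2]<92)
    q=P[b];print(k,cv2.minAreaRect(q[:,:2].astype(np.float32)))
    for lo,hi in((-310,-270),(-90,-40)):
        w=q[(q[:,1]>lo)&(q[:,1]<hi)];print("   ",lo,w[:,2].mean().round(1) if len(w) else None)
E
```

```text
0 ((475.94012451171875, -171.32559204101562), (176.7261199951172, 247.3921661376953), 3.4716756343841553)
    -310 84.5
    -90 83.9
3 ((481.0797119140625, -184.30264282226562), (165.55291748046875, 220.8670196533203), 3.9120535850524902)
    -310 86.3
    -90 80.6
4 ((478.4666748046875, -181.49183654785156), (177.49749755859375, 247.12156677246094), 3.7309677600860596)
    -310 84.5
    -90 83.8
```

```bash
sed -i 's/^C0=.*/C0=np.array([482.,-181.5]);TH=93.8/' h.py; python3 - <<'E'
from h import *
s=arm.read_state();print(rel(s,[501,-349.3,45.5],Rt(TH+180)))
e0=196.5
for e in np.linspace(e0,24,13):
  c=lambda a:np.cos(np.radians(a));S=lambda a:np.sin(np.radians(a))
  print(round(e),round(-6.5*(c(e)-c(e0)),2),round(-6.5*(S(e)-S(e0)),2))
E
```

```text
[0.9, 0.07, 16.76, -0.15, 0.05, -0.39]
196 -0.0 -0.0
182 0.26 -1.61
168 0.12 -3.23
153 -0.42 -4.76
139 -1.33 -6.11
125 -2.54 -7.19
110 -3.98 -7.94
96 -5.57 -8.31
82 -7.19 -8.27
67 -8.76 -7.83
53 -10.17 -7.02
38 -11.33 -5.88
24 -12.17 -4.49
```

```bash
python3 - <<'E'
from h import *
s=arm.read_state();print(s["clock"],s["position"],s["joint_vel"])
E
```

```text
7.7 [ 500.73371206 -340.46002602  213.14415329] [ 0.02047667 -0.01778487 -0.00741907  0.00310719  0.00199926  0.00026791]
```

>>> move_arm --pt "0.5 0.1 5 0 0 -0.4 165" --pt "0.95 0.1 10 0 0 -0.4 165" --pt "0.95 0.1 14 0 0 -0.4 165" --pt "0.95 0.1 16.8 0 0 -0.4 165" --pt "0.95 0.1 16.8 0 0 -0.4 165" --pt "0.95 0.1 16.8 0 0 -0.4 255" --pt "0.95 0.1 16.8 0 0 -0.4 255" --pt "0.95 0.1 16.8 0 0 -0.4 255"

```text
clock: 8.7
position: [502.3, -349.7, 47.2]
ee_rot: [0.73, -0.683, 0.002, -0.002]
contact_force: [-0.4, 6.3, 2.5]
gripper_width: 6.5
```

```bash
python3 - <<'E'
from h import *
s=arm.read_state();print(s["clock"],s["position"],s["gripper_width"],s["contact_force"])
im,d=arm.get_image("wrist");cv2.imwrite("pics/w5.png",im)
E
```

```text
8.7 [ 502.27355134 -349.73921055   47.20118324] 6.491034293071372 [-0.37348884  6.31801982  2.5137545 ]
```

View pics/w5.png

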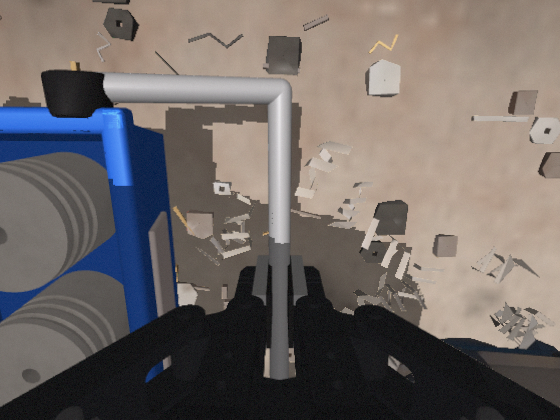

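>>> move_arm --pt "0.26 0 -1.6 0 0 0 255" --pt "0.12 0 -3.2 0 0 0 255" --pt "-0.4 0 -4.75 0 0 0 255" --pt "-1.3 0 -6.1 0 0 0 255" --pt "-2.5 0 -7.2 0 0 0 255" --pt "-4.0 0 -7.9 0 0 0 255" --pt "-5.6 0 -8.3 0 0 0 255" --pt "-5.6 0 -8.3 0 0 0 205" --pt "-5.6 0 -8.3 0 0 0 205" --pt "-7.2 0 -8.3 0 0 0 205" --pt "-8.8 0 -7.8 0 0 0 205" --pt "-10.2 0 -7.0 0 0 0 205" --pt "-11.3 0 -5.9 0 0 0 205" --pt "-12.2 0 -4.5 0 0 0 205" --pt "-12.2 0 -4.5 0 0 0 205" --pt "-12.2 0 -4.5 0 0 0 205"

```text
clock: 10.75
position: [493.1, -228.9, 90.1]
ee_rot: [0.73, -0.683, 0.001, -0.001]
contact_force: [0.4, -0.3, -0.2]
gripper_width: 16.9
```

>>> move_arm --pt "0 0 -3 0 0 0 205" --pt "0 0 -6 0 0 0 205" --pt "0 0 -7 0 0 0 255" --pt "0 0 -7 0 0 0 255" --pt "0 0 -7 0 0 0 255"

```text
clock: 11.38
position: [492.0, -228.8, 159.1]
ee_rot: [0.73, -0.683, 0.0, -0.001]
contact_force: [-0.3, 0.1, -0.0]
gripper_width: -0.2
```

```bash
cat >> h.py <<'E'
def look(k,names=("top","side","wrist")):
    out={}
    for n in names:
        s=arm.read_state();im,d=arm.get_image(n);cv2.imwrite(f"pics/{n}{k}.png",im)
        out[n]=(im,cloud(n,d,s),s)
    return out
def bars(o,C,tol=30):
    for n,(im,P,s) in o.items():
        sat=cv2.cvtColor(im,cv2.COLOR_BGR2HSV);g=(sat[...,1]<60)
        L=P[...,:2]-C
        a=L@EX;b=L@np.array([EX[1],-EX[0]])
        for nm,sg in(("a",1),("b",-1)):
            m=g&(abs(a*sg-44)<tol)&(abs(b)<70)&(P[...,2]>84)&(P[...,2]<125)
            if m.sum()<20: print(n,nm,"none");continue
            q=P[m];c=q.mean(0);v=np.linalg.svd(q-c,full_matrices=False)[2][0]
            print(n,nm,m.sum(),"local x",(np.median(a[m])).round(1),"z95",np.percentile(q[:,2],[50,95]).round(1),"dir",round(np.degrees(np.arctan2(v[1],v[0]))%180,2))
E
python3 - <<'E'
from h import *
s=arm.read_state();print(s["clock"],s["position"],s["contact_force"],s["gripper_width"])
o=look(6);bars(o,C0)
cv2.imwrite("pics/s6.png",cv2.resize(o["side"][0][100:380,150:430],None,fx=2.1,fy=2.1,interpolation=3))
E
```

```text
11.375 [ 492.01414215 -228.75002521  159.09133597] [-0.30233016  0.12965592 -0.03146798] -0.21871911111031864
top a none
top b 72 local x -50.3 z95 [123.2 124.7] dir 3.65
side a 199 local x 49.6 z95 [ 98.2 100.6] dir 4.43
side b 285 local x -52.7 z95 [122.4 124.4] dir 4.15
wrist a 3145 local x 50.4 z95 [ 99.7 101.2] dir 4.03
wrist b 1838 local x -50.2 z95 [123.9 124.9] dir 3.55
```

View pics/s6.png

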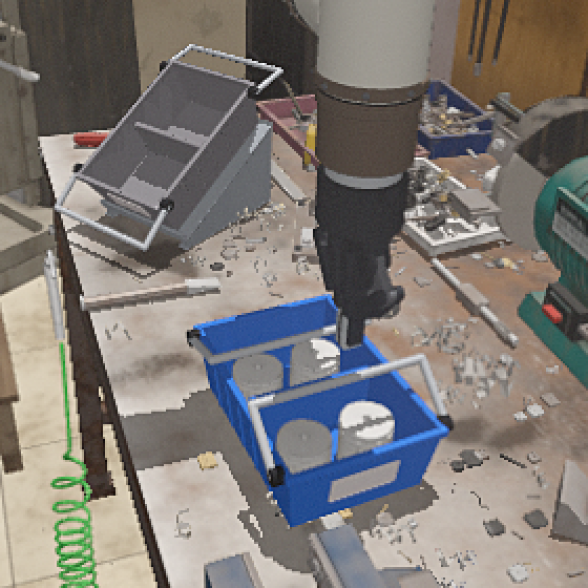

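View pics/wrist6.png

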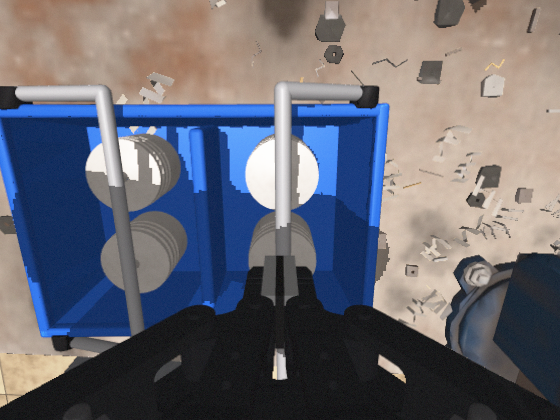

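>>> move_arm --pt "0 0 2.5 0 0 0 255" --pt "0 0 3.5 0 0 0 255" --pt "-0.2 0 4.3 0 0 0 255" --pt "-0.5 0 5.2 0 0 0 255" --pt "-0.8 0 6.0 0 0 0 255" --pt "-0.9 0 6.5 0 0 0 255" --pt "-0.9 0 6.6 0 0 0 255" --pt "-0.9 0 6.6 0 0 0 255"

```text
clock: 12.52
position: [492.4, -220.0, 94.3]
ee_rot: [0.73, -0.683, 0.001, -0.001]
contact_force: [0.8, 0.1, 0.6]
gripper_width: -0.1
```

>>> move_arm --pt "0 0 0.15 0 0 0 255" --pt "0 0 0.3 0 0 0 255" --pt "0 0 0.3 0 0 0 255"

```text
clock: 12.9
position: [492.8, -220.2, 93.6]
ee_rot: [0.73, -0.683, 0.002, -0.001]
contact_force: [-2.9, 3.5, 12.9]
gripper_width: -0.0
```

>>> move_arm --pt "0 0 -3 0 0 0 255" --pt "-3 0.3 -4 0 0 0 255" --pt "-8.9 0.5 -4 0 0 0 255" --pt "-8.9 0.5 -4 0 0 0 255" --pt "-8.9 0.5 -2 0 0 0 255" --pt "-8.9 0.5 -0.8 0 0 0 255" --pt "-8.9 0.5 -0.2 0 0 0 255" --pt "-8.9 0.5 0 0 0 0 255" --pt "-8.9 0.5 0 0 0 0 255"

```text
clock: 14.02
position: [481.5, -132.2, 93.5]
ee_rot: [0.73, -0.683, 0.001, -0.001]
contact_force: [-6.0, 2.7, 15.7]
gripper_width: 0.1
```

>>> move_arm --pt "0 0 -3 0 0 0 255" --pt "0 0 -6 0 0 0 160" --pt "0 0 -6 0 0 0 160" --pt "0 0 -6 0 0 0 160" --pt "0 0 -6 0 0 0 160"

```text
clock: 14.65
position: [480.7, -131.6, 150.3]
ee_rot: [0.73, -0.683, 0.0, -0.001]
contact_force: [0.2, -0.6, -0.3]
gripper_width: 31.8
```

```bash
sed -i 's/^C0=.*/C0=np.array([481.6,-175.7]);TH=93.8/' h.py; python3 - <<'E'
from h import *
s=arm.read_state();print(s["clock"],s["position"],s["contact_force"],s["gripper_width"])
o=look(7);bars(o,C0,15)
cv2.imwrite("pics/s7.png",cv2.resize(o["side"][0][100:380,150:430],None,fx=2.1,fy=2.1,interpolation=3))
def fit(P,im):
    hsv=cv2.cvtColor(im,cv2.COLOR_BGR2HSV);m=(hsv[...,0]>105)&(hsv[...,0]<130)&(hsv[...,1]>150)
    b=m&(P[...,0]>250)&(P[...,0]<600)&(P[...,1]>-350)&(P[...,1]<50)&(P[...,2]>80)&(P[...,2]<92)
    return cv2.minAreaRect(P[b][:,:2].astype(np.float32))
for n in o: print(n,fit(o[n][1],o[n][0]))
E
```

```text
14.65 [ 480.70202055 -131.6049103   150.2905578 ] [ 0.2483635  -0.57250314 -0.33632274] 31.81433216750973
top a 75 local x 45.3 z95 [93.7 97.5] dir 4.74
top b 74 local x -43.2 z95 [94.  97.3] dir 3.13
side a 240 local x 43.0 z95 [92.4 94.7] dir 4.36
side b 270 local x -45.3 z95 [92.5 94.7] dir 4.05
wrist a 2965 local x 45.1 z95 [94.1 95.5] dir 4.03
wrist b 2893 local x -40.9 z95 [94.1 95.6] dir 4.01
top ((482.5267639160156, -174.29855346679688), (165.65065002441406, 243.29547119140625), 3.91347336769104)
side ((480.00787353515625, -174.5567169189453), (168.23428344726562, 247.3986358642578), 4.023924350738525)
wrist ((481.80377197265625, -174.5823211669922), (165.74301147460938, 245.450927734375), 4.026116847991943)
```

View pics/s7.png

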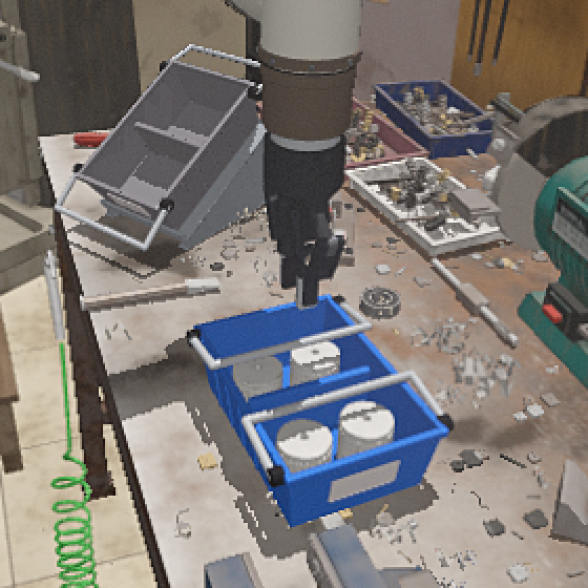

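View pics/wrist7.png

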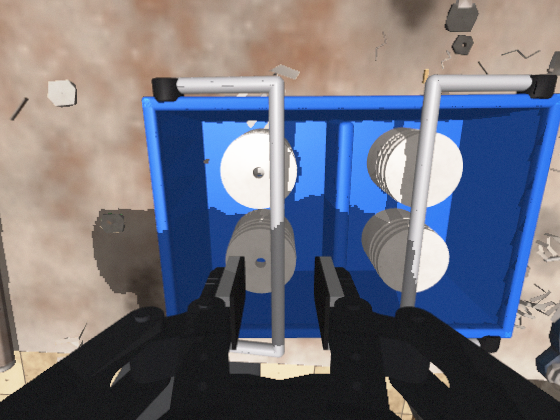

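>>> move_arm --pt "-0.1 0 4 0 0 -0.2 160" --pt "-0.1 0 6.5 0 0 -0.2 160" --pt "-0.1 0 7.5 0 0 -0.2 160" --pt "-0.1 0 7.5 0 0 -0.2 210" --pt "-0.1 0 7.5 0 0 -0.2 255" --pt "-0.1 0 7.5 0 0 -0.2 255" --pt "-0.1 0 7.5 0 0 -0.2 255"

```text
clock: 15.68
position: [482.1, -130.2, 76.9]
ee_rot: [0.731, -0.682, 0.002, -0.002]
contact_force: [-0.2, 3.5, 0.1]
gripper_width: 6.5
```

>>> move_arm --pt "0 0 0 0 0 0 200" --pt "0 0 0 0 0 0 160" --pt "0 0 0 0 0 0 160" --pt "0 0 -3 0 0 0 160" --pt "0 0 -8 0 0 0 130" --pt "0 0 -14 0 0 0 100" --pt "0 0 -20 0 0 0 80" --pt "0 0 -20 0 0 0 80"

```text
clock: 16.68
position: [483.5, -130.9, 282.1]
ee_rot: [0.731, -0.682, 0.006, -0.005]
contact_force: [-0.2, -0.4, 0.2]
gripper_width: 59.0
```

```bash
sed -i 's/^C0=.*/C0=np.array([481.8,-174.3]);TH=94.0/' h.py; cat >> h.py <<'E'
def grey(h=33.5,c=(563.4,27.7,-168.3),tilt=30.):
    t=np.radians(tilt);hx=np.array([np.cos(np.radians(h)),np.sin(np.radians(h)),0]);cx=hx*np.cos(t)+[0,0,np.sin(t)];nn=-hx*np.sin(t)+np.array([0,0,np.cos(t)]);cy=np.cross(nn,cx)
    return c[0]*cx+c[1]*cy+c[2]*nn,cx,cy,nn
E
python3 - <<'E'
from h import *
D,cx,cy,n=grey();print("D",D.round(1))
s=arm.read_state();print(s["clock"],s["position"])
Rm=np.column_stack([-cx,cy,-n])
print("standoff",D+n*110,rel(s,D+n*110,Rm))
E
```

```text
D [461.8 338.8 135.9]
16.675 [ 483.45341947 -130.8902623   282.07576053]
standoff [415.88761389 308.48798364 231.21071896] [-44.31, 3.74, 4.95, 14.97, -26.75, 59.29]
```

>>> move_arm --pt "-4.4 0.4 0.5 1.5 -2.7 5.9 80" --pt "-8.9 0.7 1 3 -5.4 11.9 80" --pt "-13.3 1.1 1.5 4.5 -8 17.8 80" --pt "-17.7 1.5 2 6 -10.7 23.7 80" --pt "-22.2 1.9 2.5 7.5 -13.4 29.6 80" --pt "-26.6 2.2 3 9 -16 35.6 80" --pt "-31 2.6 3.5 10.5 -18.7 41.5 80" --pt "-35.5 3 4 12 -21.4 47.4 80" --pt "-39.9 3.4 4.5 13.5 -24 53.4 80" --pt "-44.3 3.7 4.95 15 -26.75 59.3 80" --pt "-44.3 3.7 4.95 15 -26.75 59.3 80" --pt "-44.3 3.7 4.95 15 -26.75 59.3 80" --pt "-44.3 3.7 4.95 15 -26.75 59.3 80"

```text
clock: 18.3
position: [412.6, 308.4, 225.4]
ee_rot: [-0.278, 0.927, 0.076, 0.241]
contact_force: [0.1, -1.3, 0.2]
gripper_width: 58.5
```

```bash
python3 - <<'E'
from h import *
o=look(8,("wrist","top"));im,P,s=o["wrist"];np.save("pics/P8.npy",P)
D,cx,cy,n=grey();Rm=np.column_stack([-cx,cy,-n])
print(s["clock"],s["position"],rel(s,D+n*110,Rm),rel(s,D-n*37,Rm))
print("div px",proj("wrist",[D,D+60*cy,D-60*cy,D+123*cx+83*cy+12*n,D-123*cx+83*cy+12*n],s).round())
print(arm.tip_of("grey_divider","wrist")[:2])
for h in (33,33.5,34):
  D,cx,cy,n=grey(h)
  L=np.dstack([P@cx,P@cy,P@n])
  m=(L[...,2]>-161)&(L[...,2]<-150)&(P[...,2]>60)&(abs(L[...,0]-563)<135)&(abs(L[...,1]-28)<110)
  q=L[m];print(h,cv2.minAreaRect(q[:,:2].astype(np.float32)),np.median(q[:,2]))
  a=(L[...,2]>-172)&(L[...,2]<-164)&(abs(L[...,0]-563)<14)&(abs(L[...,1]-28)<60);w=L[a]
  if len(w): print("  div",len(w),np.percentile(w[:,0],[2,50,98]).round(1),np.median(w[:,2]),np.polyfit(w[:,1],w[:,0],1))
E
```

```text
18.3 [412.59077478 308.4414751  225.39666593] [-0.53, -0.17, -0.37, 0.32, -0.69, -0.15] [-0.7, -0.26, 14.33, 0.32, -0.69, -0.15]
div px [[271. 206.]
 [272. 276.]
 [270. 125.]
 [117. 311.]
 [425. 308.]]
[{'uv': [270.7, 207.5], 'score': 0.8}]
33 ((561.7630004882812, 33.22896194458008), (264.9266052246094, 184.442138671875), 0.295390248298645) -154.93208155981497
  div 2006 [558.6 563.2 568.1] -166.90319909099844 [-3.66676768e-03  5.63363981e+02]
33.5 ((562.6536254882812, 28.51551055908203), (184.240234375, 265.74200439453125), 89.69853973388672) -154.9739691755433
  div 1971 [558.7 563.5 568.2] -167.0355841896735 [3.83969474e-03 5.63362704e+02]
34 ((562.49560546875, 23.58806610107422), (184.25595092773438, 266.472412109375), 89.25898742675781) -154.98545856387426
  div 1941 [558.8 563.7 568.6] -167.19620305640024 [1.11004530e-02 5.63401348e+02]
```

View pics/wrist8.png

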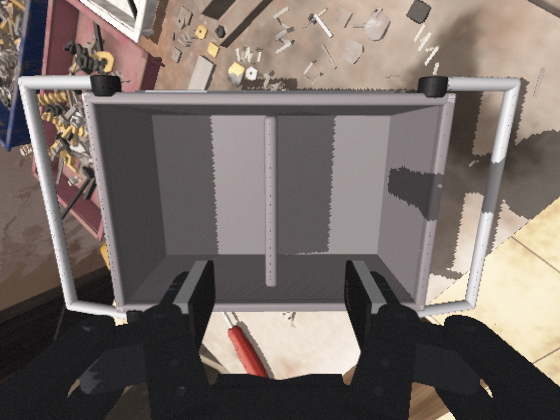

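```bash
python3 - <<'E'
from h import *
s=arm.read_state()
D,cx,cy,n=grey(33.3,(563.4,30,-167.3));Rm=np.column_stack([-cx,cy,-n]);print(s["position"],D,rel(s,D+n*20,Rm),rel(s,D-n*36,Rm))
E
```

```text
[413.41257304 308.51956431 226.62748564] [461.25065289 338.87848605 136.81394995] [-0.5, -0.15, 8.61, 0.43, -0.56, -0.1] [-0.56, -0.19, 14.2, 0.43, -0.56, -0.1]
```

>>> move_arm --pt "-0.3 -0.1 4 0.4 -0.5 -0.1 80" --pt "-0.5 -0.15 8 0.4 -0.55 -0.1 80" --pt "-0.55 -0.2 11 0.4 -0.55 -0.1 80" --pt "-0.55 -0.2 13.5 0.4 -0.55 -0.1 80" --pt "-0.55 -0.2 14.2 0.4 -0.55 -0.1 80" --pt "-0.55 -0.2 14.2 0.4 -0.55 -0.1 80" --pt "-0.55 -0.2 14.2 0.4 -0.55 -0.1 80"

```text
clock: 19.32
position: [485.1, 352.5, 144.8]
ee_rot: [-0.28, 0.933, 0.069, 0.216]
contact_force: [0.6, 0.3, -0.1]
gripper_width: 58.6
```

```bash
python3 - <<'E'
from h import *
s=arm.read_state()
D,cx,cy,n=grey(33.3,(563.4,30,-167.3));Rm=np.column_stack([-cx,cy,-n]);print(s["clock"],s["position"],s["contact_force"],rel(s,D-n*36,Rm))
E
```

```text
19.325 [485.05034949 352.5030776  144.75194158] [ 0.61095367  0.2876768  -0.09339113] [2.57, 0.14, 3.1, 0.51, -3.8, 0.02]
```

```bash
python3 - <<'E'
from h import *
s=arm.read_state();print(s["joints"].__class__,np.round(s["joints"],3),np.round(s["joint_vel"],3),s["position"])
E
```

```text
<class 'numpy.ndarray'> [ 0.87   0.24  -0.778  0.824 -0.161 -1.077] [-0.001  0.002  0.    -0.001  0.001  0.001] [485.05034949 352.5030776  144.75194158]
```

>>> move_arm --pt "0 0 -4 0 0 0 80" --pt "0 0 -8 0 0 0 80" --pt "0 0 -8 0 0 0 80" --pt "0 0 -8 0 0 0 80"

```text
clock: 19.82
position: [455.8, 332.4, 215.9]
ee_rot: [-0.28, 0.933, 0.069, 0.216]
contact_force: [-0.6, -0.3, -0.3]
gripper_width: 58.7
```

```bash
cat >> h.py <<'E'
def gtool(phi,h=33.3,c=(563.4,30,-167.3),depth=17,back=0):
    D,cx,cy,n=grey(h,c);p=np.radians(phi);tz=-n*np.cos(p)-cy*np.sin(p);tx=-cx
    return D-n*depth+tz*(19-back),np.column_stack([tx,np.cross(tz,tx),tz])
E
python3 - <<'E'
from h import *
s=arm.read_state()
print(s["clock"],s["position"],np.round(s["joints"],3),s["contact_force"])
D,cx,cy,n=grey(33.3,(563.4,30,-167.3));Rm=np.column_stack([-cx,cy,-n])
print("vs unreached-8:",rel(s,D-n*36+n*80,Rm))
for phi in(8,10,12):
  for back in (90,0): print(phi,back,rel(s,*gtool(phi,back=back)))
E
```

```text
19.825 [455.77531871 332.4059175  215.9396225 ] [ 0.985  0.097 -0.649  0.408 -0.429 -0.739] [-0.63243041 -0.3166253  -0.3219272 ]
vs unreached-8: [3.05, 0.22, 3.07, 0.5, -3.84, 0.03]
8 90 [3.11, 1.21, 2.15, 8.5, -3.83, 0.3]
8 0 [2.52, -0.12, 11.03, 8.5, -3.83, 0.3]
10 90 [3.11, 1.46, 2.19, 10.5, -3.83, 0.36]
10 0 [2.52, -0.18, 11.02, 10.5, -3.83, 0.36]
12 90 [3.11, 1.7, 2.24, 12.5, -3.82, 0.43]
12 0 [2.52, -0.25, 11.01, 12.5, -3.82, 0.43]
```

>>> move_arm --pt "1.5 0.9 1 6 -2 0.2 80" --pt "3.1 1.7 2.2 12.5 -3.8 0.4 80" --pt "3.1 1.7 2.2 12.5 -3.8 0.4 80" --pt "2.9 1.0 5 12.5 -3.8 0.4 80" --pt "2.7 0.3 8 12.5 -3.8 0.4 80" --pt "2.7 0.3 8 12.5 -3.8 0.4 80" --pt "2.7 0.3 8 12.5 -3.8 0.4 80"

```text
clock: 20.7
position: [463.1, 340.0, 129.4]
ee_rot: [-0.249, 0.929, -0.024, 0.273]
contact_force: [-0.1, 0.2, -0.4]
gripper_width: 58.8
```

```bash
python3 - <<'E'
from h import *
s=arm.read_state()
print(s["clock"],s["position"],np.round(s["joints"],3),s["contact_force"])
for phi in(12,16):
  for back in (30,0): print(phi,back,rel(s,*gtool(phi,back=back)))
E
```

```text
20.7 [463.12309331 340.02300883 129.39355127] [ 0.672  0.234 -0.93   1.907 -0.271 -2.002] [-0.10315386  0.21488181 -0.4228478 ]
12 30 [-0.18, 0.2, -0.18, -0.08, -0.36, 0.02]
12 0 [-0.2, 0.21, 2.82, -0.08, -0.36, 0.02]
16 30 [-0.18, 0.28, -0.17, 3.92, -0.36, 0.03]
16 0 [-0.2, 0.08, 2.82, 3.92, -0.36, 0.03]
```

```bash
cat > fk.py <<'E'
import numpy as np,itertools
from scipy.optimize import least_squares
from scipy.spatial.transform import Rotation as R
data=[([1.376,.386,.007,-.001,-1.194,-.259],[273.72,561.234,230.222],[-.53,.848,-.001,-.001]),
([.87,.24,-.778,.824,-.161,-1.077],[485.05,352.503,144.752],[-.28,.933,.069,.216]),
([.985,.097,-.649,.408,-.429,-.739],[455.775,332.406,215.94],[-.28,.933,.069,.216]),
([.672,.234,-.93,1.907,-.271,-2.002],[463.123,340.023,129.394],[-.249,.929,-.024,.273])]
T0=np.array([[0,0,1],[0,1,0],[-1,0,0.]])
ax=lambda a,t:R.from_rotvec(np.array(a)*t)
def fk(q,p,s):
    z0,a1,L1,a2,L2,L6,d=p
    A=ax([0,0,1],q[0]);B=A*ax([0,1,0],q[1]);C=B*ax([0,1,0],-q[2]);E=C*ax([1,0,0],s[0]*q[3])*ax([0,1,0],-q[4]);F=E*ax([1,0,0],s[1]*q[5])
    pos=np.array([0,0,z0])+A.apply([a1,d,0])+B.apply([0,0,L1])+C.apply([L2,0,a2])+E.apply([L6,0,0])
    return pos,F*R.from_matrix(T0)
if __name__=="__main__":
    for s in itertools.product((1,-1),repeat=2):
        print(s,[round(np.degrees((fk(q,np.zeros(7),s)[1].inv()*R.from_quat(r)).magnitude()),2) for q,_,r in data])
    for s in itertools.product((1,-1),repeat=2):
        f=lambda p:np.concatenate([fk(q,p,s)[0]-x for q,x,_ in data])
        r=least_squares(f,[200,50,400,0,400,250,-160]);print(s,r.x.round(1),np.abs(r.fun).max())
E
python3 fk.py
```

```text
(1, 1) [np.float64(29.69), np.float64(32.64), np.float64(45.78), np.float64(30.7)]
(1, -1) [np.float64(0.07), np.float64(94.37), np.float64(46.7), np.float64(141.46)]
(-1, 1) [np.float64(29.65), np.float64(123.46), np.float64(84.76), np.float64(130.59)]
(-1, -1) [np.float64(0.07), np.float64(0.05), np.float64(0.09), np.float64(0.07)]
(1, 1) [  14.8   24.3  748.    60.5  295.8  426.1 -187.3] 65.71405338159508
(1, -1) [  14.8   24.3  748.    60.5  295.8  426.1 -187.3] 65.71405338159508
(-1, 1) [-383.   606.2   19.2  203.7  -89.4 -384.  -181.7] 67.63846941960571
(-1, -1) [-383.   606.2   19.2  203.7  -89.4 -384.  -181.7] 67.63846941960571
```

```bash
cat > fk2.py <<'E'
from fk import *
def fk(q,p):
    z0,a1,L1,a2,L2,L6,d,d2,d3,a6=p
    s=(-1,-1)
    A=ax([0,0,1],q[0]);B=A*ax([0,1,0],q[1]);C=B*ax([0,1,0],-q[2]);E0=C*ax([1,0,0],-q[3]);E=E0*ax([0,1,0],-q[4]);F=E*ax([1,0,0],-q[5])
    pos=np.array([0,0,z0])+A.apply([a1,d,0])+B.apply([0,0,L1])+C.apply([L2,0,a2])+E0.apply([0,d2,0])+E.apply([L6,0,0])+E0.apply([0,0,a6])
    return pos,F*R.from_matrix(T0)
if __name__=="__main__":
    for fix in (1,0):
        f=lambda p:np.concatenate([fk(q,np.r_[p,0,p[-1]*0] if 1 else p)[0]-x for q,x,_ in data])
        best=None
        rng=np.random.default_rng(0)
        for k in range(60):
            x0=np.array([200,50,400,0,400,250,-60,-60.])+rng.normal(0,100,8)
            r=least_squares(f,x0,x_scale=100,max_nfev=500)
            if best is None or r.cost<best.cost: best=r
        print(best.x.round(1),np.abs(best.fun).max().round(2)); break
E
python3 fk2.py
```

```text
[ 1.597e+02 -1.000e-01  5.644e+02  5.000e-01  4.216e+02  2.968e+02
  0.000e+00 -1.601e+02] 0.17
```

```bash
cat > ik.py <<'E'
from fk2 import fk,R,np,least_squares
P=[159.7,-.1,564.4,.5,421.6,296.8,0,-160.1,0,0]
lo=np.array([-3.14,-1.21,-1.07,-3.16,-2.99,-3.1]);hi=np.array([3.14,2.06,1.41,2.05,-.16,3.1])
def ik(pos,Rm,q0):
    def f(q):
        p,r=fk(q,P);return np.r_[(p-pos)/100,(r.inv()*R.from_matrix(Rm)).as_rotvec()*3]
    r=least_squares(f,np.clip(q0,lo+1e-3,hi-1e-3),bounds=(lo,hi));return r.x,np.abs(r.fun).max()
def allik(pos,Rm):
    S=[];rng=np.random.default_rng(1)
    for k in range(25):
        q,e=ik(pos,Rm,rng.uniform(lo,hi))
        if e<1e-3 and not any(np.abs(q-x).max()<.02 for x in S): S.append(q)
    return S
E
python3 - <<'E'
from h import *
from ik import *
s=arm.read_state();q=s["joints"]
for depth in (17,10):
  for phi in (8,12,16,20,25,-10,-15,-20,-25,-30):
    pos,Rm=gtool(phi,depth=depth);S=allik(pos,Rm)
    print(depth,phi,[x.round(2).tolist() for x in S])
E
```

```text
17 8 []
17 12 []
17 16 [[0.68, 0.31, -0.91, 1.97, -0.36, -2.08]]
17 20 [[0.77, 0.32, -0.91, 1.82, -0.45, -2.02]]
17 25 [[0.86, 0.35, -0.9, 1.68, -0.56, -1.98]]
17 -10 []
17 -15 [[0.8, 0.3, -0.44, -0.52, -0.3, 0.3]]
17 -20 [[0.7, 0.32, -0.36, -0.73, -0.44, 0.57]]
17 -25 [[0.62, 0.34, -0.31, -0.87, -0.56, 0.75]]
17 -30 [[0.54, 0.37, -0.27, -0.97, -0.68, 0.88]]
10 8 []
10 12 []
10 16 [[0.69, 0.29, -0.92, 1.93, -0.36, -2.05]]
10 20 [[0.78, 0.31, -0.92, 1.78, -0.45, -2.0]]
10 25 [[0.87, 0.33, -0.9, 1.65, -0.57, -1.96]]
10 -10 []
10 -15 [[0.81, 0.29, -0.45, -0.5, -0.3, 0.28]]
10 -20 [[0.71, 0.3, -0.37, -0.72, -0.44, 0.55]]
10 -25 [[0.62, 0.33, -0.31, -0.86, -0.56, 0.74]]
10 -30 [[0.55, 0.35, -0.27, -0.96, -0.68, 0.87]]
```

```bash
cat >> h.py <<'E'
def place(phi,flip,zc,depth,C=None,th=None,lat=0.):
    """TCP pose with grey level, origin zc above bench, its x heading TH (+180 if flip)"""
    C=C0 if C is None else C; th=(TH if th is None else th)+180*flip
    h=np.radians(th);cx=np.array([np.cos(h),np.sin(h),0]);n=np.array([0,0,1.]);cy=np.cross(n,cx)
    p=np.radians(phi);tz=-n*np.cos(p)-cy*np.sin(p);tx=-cx
    D=np.r_[C,zc+73.]+cy*lat
    return D-n*depth+tz*19,np.column_stack([tx,np.cross(tz,tx),tz])
E
python3 - <<'E'
from h import *
from ik import *
for phi in (20,-18):
  q0=allik(*gtool(phi,depth=15))[0];print(phi,"grasp",q0.round(2))
  for flip in(0,1):
    for zc in (88,150):
      print("  place",flip,zc,[x.round(2).tolist() for x in allik(*place(phi,flip,zc,15))])
E
```

```text
20 grasp [ 0.77  0.32 -0.91  1.81 -0.45 -2.02]
  place 0 88 [[-0.06, 0.19, -0.59, -0.1, -0.45, 1.78]]
  place 0 150 [[-0.05, 0.1, -0.51, -0.07, -0.61, 1.75]]
  place 1 88 [[-0.01, 0.45, -0.22, 0.03, -1.24, -1.5]]
  place 1 150 [[-0.01, 0.39, -0.15, 0.03, -1.38, -1.5]]
-18 grasp [ 0.74  0.31 -0.39 -0.65 -0.39  0.47]
  place 0 88 [[-0.01, 0.44, -0.24, 0.03, -1.2, 1.64]]
  place 0 150 [[-0.01, 0.37, -0.17, 0.03, -1.34, 1.65]]
  place 1 88 [[-0.05, 0.2, -0.57, -0.08, -0.49, -1.38]]
  place 1 150 [[-0.05, 0.11, -0.49, -0.06, -0.65, -1.41]]
```

```bash
python3 - <<'E'
from h import *
from ik import *
s=arm.read_state();q=np.array(s["joints"])
path=[(12,30),(12,60),(12,90),(12,120),(12,150)]+[(p,150) for p in (8,4,0,-4,-8,-12,-15,-18)]+[(-18,b) for b in(120,90,60,40,20,10,0)]
for phi,b in path:
    pos,Rm=gtool(phi,depth=15,back=b);q,e=ik(pos,Rm,q);print(phi,b,q.round(2),round(e,4),rel(s,pos,Rm))
E
```

```text
12 30 [ 0.68  0.23 -0.93  1.9  -0.27 -2.  ] 0.0 [-0.18, 0.16, -0.37, -0.08, -0.36, 0.02]
12 60 [ 0.81  0.17 -0.94  1.59 -0.32 -1.8 ] 0.0 [-0.16, 0.16, -3.37, -0.08, -0.36, 0.02]
12 90 [ 0.94  0.11 -0.93  1.31 -0.39 -1.63] 0.0 [-0.14, 0.15, -6.37, -0.08, -0.36, 0.02]
12 120 [ 1.05  0.06 -0.9   1.1  -0.47 -1.49] 0.0 [-0.12, 0.15, -9.37, -0.08, -0.36, 0.02]
12 150 [ 1.14  0.01 -0.86  0.95 -0.56 -1.4 ] 0.0 [-0.1, 0.14, -12.37, -0.08, -0.36, 0.02]
8 150 [ 1.09 -0.01 -0.86  0.89 -0.49 -1.3 ] 0.0 [-0.1, -0.77, -12.34, -4.08, -0.36, 0.01]
4 150 [ 1.05 -0.03 -0.85  0.79 -0.42 -1.17] 0.0 [-0.1, -1.68, -12.24, -8.08, -0.36, -0.0]
0 150 [ 1.03 -0.04 -0.82  0.62 -0.38 -0.98] 0.0 [-0.1, -2.58, -12.08, -12.08, -0.36, -0.02]
-4 150 [ 1.   -0.04 -0.76  0.39 -0.37 -0.73] 0.0 [-0.11, -3.47, -11.86, -16.08, -0.36, -0.03]
-8 150 [ 0.95 -0.03 -0.67  0.12 -0.4  -0.43] 0.0 [-0.11, -4.33, -11.57, -20.08, -0.36, -0.04]
-12 150 [ 0.86 -0.02 -0.56 -0.14 -0.47 -0.11] 0.0 [-0.11, -5.18, -11.23, -24.08, -0.36, -0.05]
-15 150 [ 0.78  0.   -0.49 -0.31 -0.54  0.1 ] 0.0 [-0.11, -5.8, -10.93, -27.08, -0.36, -0.06]
-18 150 [ 0.69  0.02 -0.43 -0.46 -0.61  0.28] 0.0 [-0.11, -6.4, -10.61, -30.08, -0.36, -0.07]
-18 120 [ 0.71  0.08 -0.43 -0.48 -0.56  0.31] 0.0 [-0.13, -4.9, -8.01, -30.08, -0.36, -0.07]
-18 90 [ 0.72  0.13 -0.43 -0.52 -0.51  0.34] 0.0 [-0.15, -3.4, -5.42, -30.08, -0.36, -0.07]
-18 60 [ 0.73  0.19 -0.42 -0.56 -0.46  0.38] 0.0 [-0.16, -1.89, -2.82, -30.08, -0.36, -0.07]
-18 40 [ 0.74  0.23 -0.41 -0.59 -0.43  0.41] 0.0 [-0.17, -0.89, -1.09, -30.08, -0.36, -0.07]
-18 20 [ 0.74  0.27 -0.4  -0.62 -0.41  0.44] 0.0 [-0.19, 0.11, 0.64, -30.08, -0.36, -0.07]
-18 10 [ 0.74  0.29 -0.4  -0.64 -0.4   0.46] 0.0 [-0.19, 0.61, 1.51, -30.08, -0.36, -0.07]
-18 0 [ 0.74  0.31 -0.39 -0.65 -0.39  0.47] 0.0 [-0.2, 1.12, 2.37, -30.08, -0.36, -0.07]
```

>>> move_arm --pt "-0.15 0.15 -2.5 0 -0.35 0 80" --pt "-0.15 0.15 -5 0 -0.35 0 80" --pt "-0.1 0.15 -9 0 -0.35 0 80" --pt "-0.1 0.15 -12.4 0 -0.35 0 80" --pt "-0.1 -0.8 -12.3 -4 -0.35 0 80" --pt "-0.1 -1.7 -12.2 -8 -0.35 0 80" --pt "-0.1 -2.6 -12.1 -12 -0.35 0 80" --pt "-0.1 -3 -12 -14 -0.35 0 80" --pt "-0.1 -3.5 -11.9 -16 -0.35 0 80" --pt "-0.1 -3.9 -11.7 -18 -0.35 0 80" --pt "-0.1 -4.3 -11.6 -20 -0.35 0 80" --pt "-0.1 -5.2 -11.2 -24 -0.35 0 80" --pt "-0.1 -5.8 -10.9 -27 -0.35 -0.05 80" --pt "-0.1 -6.4 -10.6 -30 -0.35 -0.05 80" --pt "-0.1 -6.4 -10.6 -30 -0.35 -0.05 80" --pt "-0.15 -4.9 -8 -30 -0.35 -0.05 80" --pt "-0.15 -3.4 -5.4 -30 -0.35 -0.05 80" --pt "-0.15 -1.9 -2.8 -30 -0.35 -0.05 80" --pt "-0.15 -1.9 -2.8 -30 -0.35 -0.05 80" --pt "-0.15 -1.9 -2.8 -30 -0.35 -0.05 80"

```text
clock: 23.2
position: [457.4, 323.6, 160.6]
ee_rot: [-0.314, 0.901, 0.219, 0.204]
contact_force: [0.4, -0.6, 0.2]
gripper_width: 58.6
```

```bash
python3 - <<'E'
from h import *
s=arm.read_state();im,d=arm.get_image("wrist");cv2.imwrite("pics/w9.png",im)
print(s["clock"],s["position"],np.round(s["joints"],2),np.abs(s["joint_vel"]).max(),s["contact_force"])
print(rel(s,*gtool(-18,depth=15,back=60)));print(rel(s,*gtool(-18,depth=15)))
D,cx,cy,n=grey(33.3,(563.4,30,-167.3));print(proj("wrist",[D,D+60*cy,D-60*cy],s).round())
E
```

```text
23.2 [457.42728237 323.6375045  160.63726653] [ 0.73  0.18 -0.43 -0.56 -0.46  0.37] 0.016666694315709475 [ 0.3616875  -0.61489291  0.19570484]
[0.19, -0.27, 0.17, 0.02, 0.26, 0.23]
[0.22, -0.27, 6.17, 0.02, 0.26, 0.23]
[[284. 252.]
 [283. 322.]
 [285. 151.]]
```

View pics/w9.png

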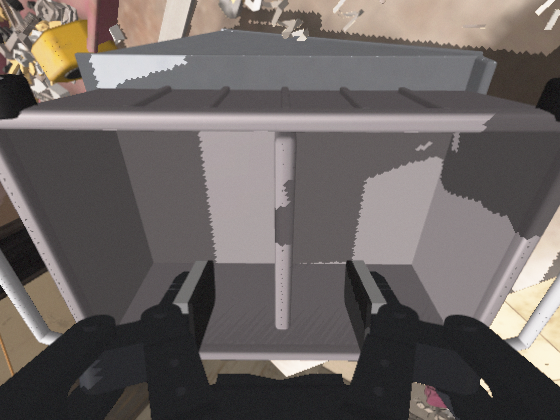

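>>> move_arm --pt "0.2 -0.25 2.5 0 0.25 0.2 80" --pt "0.2 -0.25 4.5 0 0.25 0.2 80" --pt "0.2 -0.25 6 0 0.25 0.2 80" --pt "0.2 -0.25 6.2 0 0.25 0.2 80" --pt "0.2 -0.25 6.2 0 0.25 0.2 80" --pt "0.2 -0.25 6.2 0 0.25 0.2 160" --pt "0.2 -0.25 6.2 0 0.25 0.2 210" --pt "0.2 -0.25 6.2 0 0.25 0.2 255" --pt "0.2 -0.25 6.2 0 0.25 0.2 255" --pt "0.2 -0.25 6.2 0 0.25 0.2 255" --pt "0.2 -0.25 6.2 0 0.25 0.2 255"

```text
clock: 24.62
position: [472.4, 352.8, 108.0]
ee_rot: [-0.312, 0.902, 0.218, 0.202]
contact_force: [-3.0, -5.5, 5.3]
gripper_width: 9.0
```

```bash
python3 - <<'E'
from h import *
from ik import *
s=arm.read_state();im,d=arm.get_image("side");cv2.imwrite("pics/s10.png",cv2.resize(im[80:300,130:400],None,fx=2.5,fy=2.5,interpolation=3))
print(s["clock"],s["position"],s["contact_force"],s["gripper_width"])
print(rel(s,*gtool(-18,depth=15)))
D,cx,cy,n=grey(33.3,(563.4,30,-167.3))
p0=s["position"];R0=R.from_quat(s["ee_rot"]).as_matrix();q=np.array(s["joints"])
p1=p0+n*60
for k in range(0,7):
   q,e=ik(p0+n*10*k,R0,q);print(k,q.round(2),round(e,4))
print("lift 60n in tool cm",(R0.T@(n*60)/10).round(2))
E
```

```text
24.625 [472.41492328 352.83220102 107.95610264] [-3.04761554 -5.50737618  5.29960055] 9.02496164770669
[0.03, 0.05, -0.03, 0.02, 0.02, -0.04]
0 [ 0.74  0.31 -0.39 -0.66 -0.39  0.48] 0.0
1 [ 0.75  0.29 -0.4  -0.63 -0.39  0.45] 0.0
2 [ 0.76  0.27 -0.41 -0.61 -0.4   0.42] 0.0
3 [ 0.76  0.25 -0.42 -0.59 -0.4   0.39] 0.0
4 [ 0.77  0.22 -0.43 -0.57 -0.41  0.36] 0.0
5 [ 0.78  0.2  -0.43 -0.54 -0.42  0.33] 0.0
6 [ 0.78  0.18 -0.44 -0.52 -0.43  0.3 ] 0.0
lift 60n in tool cm [-0.    1.86 -5.71]
```

View pics/s10.png

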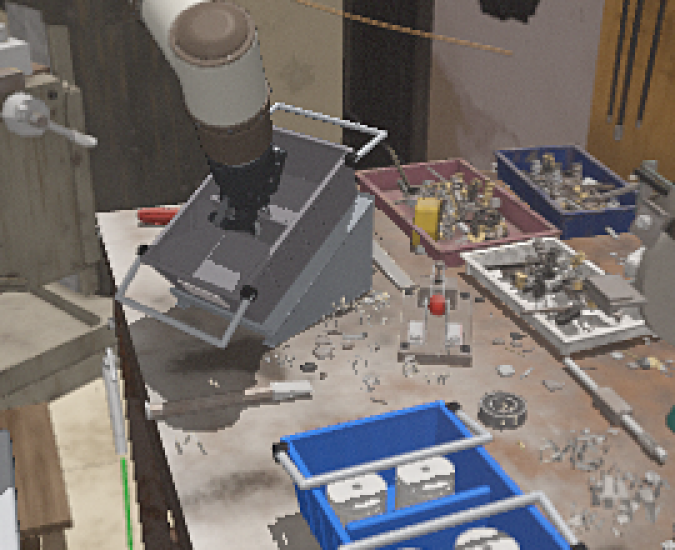

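>>> move_arm --pt "0 0.15 -0.5 0 0 0 255" --pt "0 0.4 -1.2 0 0 0 255" --pt "0 0.75 -2.3 0 0 0 255" --pt "0 1.1 -3.4 0 0 0 255" --pt "0 1.5 -4.6 0 0 0 255" --pt "0 1.9 -5.7 0 0 0 255" --pt "0 1.9 -5.7 0 0 0 255" --pt "0 1.9 -5.7 0 0 0 255"

```text
clock: 25.68
position: [447.2, 336.9, 159.6]
ee_rot: [-0.312, 0.903, 0.218, 0.202]
contact_force: [-0.1, 0.4, -6.0]
gripper_width: 9.0
```

```bash
python3 - <<'E'
from h import *
from ik import *
s=arm.read_state();im,d=arm.get_image("side");cv2.imwrite("pics/s11.png",cv2.resize(im[60:300,130:400],None,fx=2.5,fy=2.5,interpolation=3))
im,d=arm.get_image("wrist");cv2.imwrite("pics/w11.png",im)
print(s["clock"],s["position"],s["contact_force"],s["wrist_torque"],s["gripper_width"],np.round(s["joints"],2))
p0=s["position"];R0=R.from_quat(s["ee_rot"]).as_matrix();q=np.array(s["joints"])
pt,Rp=place(-18,0,250,15)   # high level pose over blue
print("to blue high",pt.round(),rel(s,pt,Rp))
w=R.from_matrix(R0.T@Rp).as_rotvec();N=16
for k in range(N+1):
   f=k/N;q1,e=ik(p0+(pt-p0)*f+[0,0,0],R0@R.from_rotvec(w*f).as_matrix(),q);print(k,q1.round(2),round(e,4),np.abs(q1-q).max().round(2));q=q1
E
```

```text
25.675 [447.15357839 336.88472626 159.60461079] [-0.0944379   0.43312406 -5.96744634] [-1.91214385  0.89711764  0.01223506] 8.955876273313553 [ 0.78  0.18 -0.44 -0.52 -0.43  0.31]
to blue high [ 476. -175.  290.] [15.68, -34.72, -36.66, -15.86, 44.13, -48.01]
0 [ 0.78  0.18 -0.44 -0.52 -0.43  0.3 ] 0.0 0.0
1 [ 0.7   0.16 -0.41 -0.54 -0.55  0.43] 0.0 0.13
2 [ 0.63  0.15 -0.38 -0.54 -0.67  0.53] 0.0 0.12
3 [ 0.56  0.15 -0.36 -0.52 -0.78  0.62] 0.0 0.11
4 [ 0.49  0.15 -0.33 -0.5  -0.88  0.71] 0.0 0.1
5 [ 0.43  0.15 -0.29 -0.48 -0.98  0.79] 0.0 0.1
6 [ 0.37  0.16 -0.26 -0.45 -1.07  0.87] 0.0 0.09
7 [ 0.32  0.17 -0.23 -0.41 -1.15  0.95] 0.0 0.08
8 [ 0.27  0.18 -0.2  -0.38 -1.23  1.02] 0.0 0.08
9 [ 0.23  0.19 -0.17 -0.33 -1.3   1.1 ] 0.0 0.08
10 [ 0.19  0.21 -0.14 -0.29 -1.36  1.18] 0.0 0.08
11 [ 0.15  0.22 -0.12 -0.24 -1.41  1.25] 0.0 0.08
12 [ 0.11  0.24 -0.09 -0.19 -1.46  1.33] 0.0 0.08
13 [ 0.08  0.26 -0.07 -0.14 -1.5   1.41] 0.0 0.08
14 [ 0.05  0.27 -0.05 -0.09 -1.53  1.49] 0.0 0.08
15 [ 0.02  0.29 -0.03 -0.03 -1.55  1.57] 0.0 0.08
16 [-0.01  0.3  -0.01  0.03 -1.57  1.65] 0.0 0.08
```

View pics/s11.png

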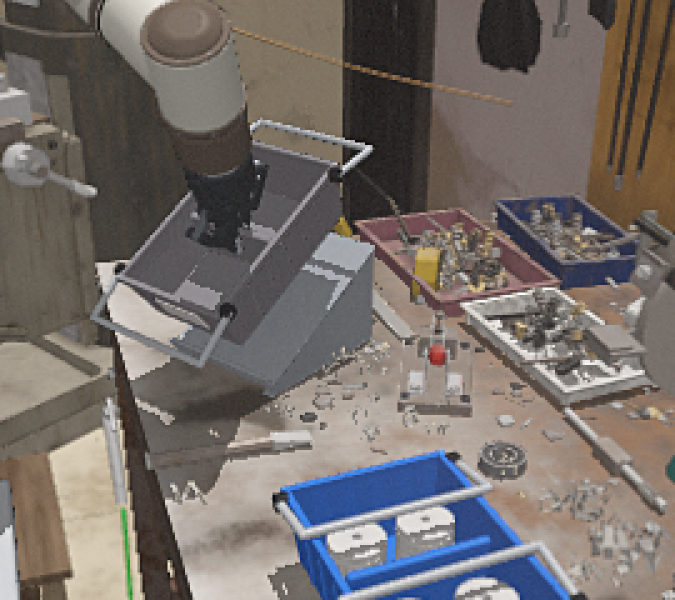

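View pics/w11.png

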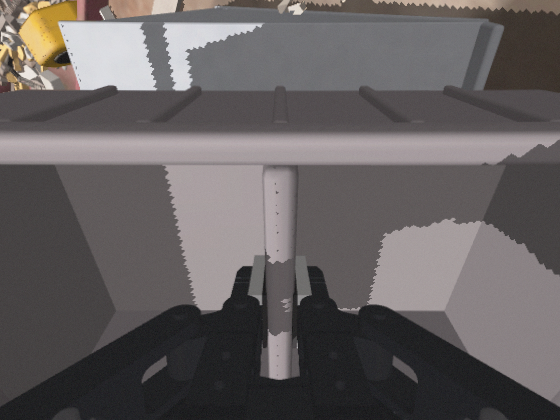

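```bash
python3 - <<'E'
from h import *
from ik import *
s=arm.read_state()
p0=s["position"];R0=R.from_quat(s["ee_rot"]).as_matrix();q=np.array(s["joints"])
pt,Rp=place(-18,0,230,15)
up=p0+[0,0,100]
w=R.from_matrix(R0.T@Rp).as_rotvec()
for k in range(1,5):
   p=p0+[0,0,25*k];q,e=ik(p,R0,q);print((R0.T@(p-p0)/10).round(2),round(e,4))
for k in range(1,17):
   f=k/16;p=up+(pt-up)*f;q1,e=ik(p,R0@R.from_rotvec(w*f).as_matrix(),q);print((R0.T@(p-p0)/10).round(1).tolist(),np.degrees(w*f).round(1).tolist(),round(e,4),np.abs(q1-q).max().round(2));q=q1
E
```

```text
[-1.25  0.67 -2.06] 0.0
[-2.5   1.34 -4.12] 0.0
[-3.75  2.01 -6.18] 0.0
[-4.99  2.68 -8.24] 0.0
[-3.6, 0.3, -9.9] [-1.0, 2.8, -3.0] 0.0 0.16
[-2.3, -2.1, -11.6] [-2.0, 5.5, -6.0] 0.0 0.14
[-0.9, -4.4, -13.3] [-3.0, 8.3, -9.0] 0.0 0.12
[0.4, -6.8, -14.9] [-4.0, 11.0, -12.0] 0.0 0.11
[1.8, -9.2, -16.6] [-5.0, 13.8, -15.0] 0.0 0.1
[3.1, -11.5, -18.3] [-5.9, 16.5, -18.0] 0.0 0.1
[4.5, -13.9, -20.0] [-6.9, 19.3, -21.0] 0.0 0.09
[5.8, -16.3, -21.6] [-7.9, 22.0, -24.0] 0.0 0.09
[7.2, -18.7, -23.3] [-8.9, 24.8, -27.0] 0.0 0.09
[8.6, -21.0, -25.0] [-9.9, 27.6, -30.0] 0.0 0.09
[9.9, -23.4, -26.7] [-10.9, 30.3, -33.0] 0.0 0.08
[11.3, -25.8, -28.3] [-11.9, 33.1, -36.0] 0.0 0.08
[12.6, -28.1, -30.0] [-12.9, 35.8, -39.0] 0.0 0.08
[14.0, -30.5, -31.7] [-13.9, 38.6, -42.0] 0.0 0.08
[15.3, -32.9, -33.4] [-14.9, 41.3, -45.0] 0.0 0.08
[16.7, -35.2, -35.0] [-15.8, 44.1, -48.0] 0.0 0.08
```

>>> move_arm --pt "-1.25 0.7 -2.1 0 0 0 255" --pt "-2.5 1.3 -4.1 0 0 0 255" --pt "-3.75 2 -6.2 0 0 0 255" --pt "-5 2.7 -8.2 0 0 0 255" --pt "-3.6 0.3 -9.9 -1 2.8 -3 255" --pt "-2.3 -2.1 -11.6 -2 5.5 -6 255" --pt "-0.9 -4.4 -13.3 -3 8.3 -9 255" --pt "0.4 -6.8 -14.9 -4 11 -12 255" --pt "1.8 -9.2 -16.6 -5 13.8 -15 255" --pt "3.1 -11.5 -18.3 -5.9 16.5 -18 255" --pt "4.5 -13.9 -20 -6.9 19.3 -21 255" --pt "5.8 -16.3 -21.6 -7.9 22 -24 255" --pt "7.2 -18.7 -23.3 -8.9 24.8 -27 255" --pt "8.6 -21 -25 -9.9 27.6 -30 255" --pt "9.9 -23.4 -26.7 -10.9 30.3 -33 255" --pt "11.3 -25.8 -28.3 -11.9 33.1 -36 255" --pt "12.6 -28.1 -30 -12.9 35.8 -39 255" --pt "14 -30.5 -31.7 -13.9 38.6 -42 255" --pt "15 -32.3 -33 -14.6 40.6 -44.2 255" --pt "15.8 -33.7 -34 -15.2 42.3 -46 255"

```text
clock: 28.28
position: [476.3, -154.9, 269.3]
ee_rot: [0.71, -0.689, -0.111, 0.1]
contact_force: [0.3, 0.2, -6.6]
gripper_width: 9.3
```

```bash
python3 - <<'E'
from h import *
s=arm.read_state();print(s["clock"],s["position"],s["contact_force"],s["gripper_width"])
print(rel(s,*place(-18,0,180,15)),rel(s,*place(-18,0,130,15)))
E
```

```text
28.275 [ 476.33596694 -154.8505884   269.32175103] [ 0.33395835  0.21180659 -6.55846269] 9.281328572917175
[2.08, -1.36, 4.71, -0.86, 1.85, -2.0] [2.19, -2.83, 9.48, -0.86, 1.85, -2.0]
```

>>> move_arm --pt "0.7 -0.5 1.2 -0.3 0.6 -0.7 255" --pt "1.4 -1 3 -0.6 1.2 -1.4 255" --pt "2.1 -1.6 5 -0.85 1.85 -2 255" --pt "2.15 -2.1 6.8 -0.85 1.85 -2 255" --pt "2.15 -2.2 7.6 -0.85 1.85 -2 255" --pt "2.15 -2.2 7.6 -0.85 1.85 -2 255" --pt "2.15 -2.2 7.6 -0.85 1.85 -2 255" --pt "2.15 -2.2 7.6 -0.85 1.85 -2 255"

```text
clock: 29.28
position: [474.1, -174.1, 191.5]
ee_rot: [0.722, -0.674, -0.107, 0.115]
contact_force: [0.3, 1.0, -6.6]
gripper_width: 9.6
```

```bash
python3 - <<'E'
from h import *
s=arm.read_state();print(s["clock"],s["position"],s["contact_force"],s["wrist_torque"],np.abs(s["joint_vel"]).max())
print(rel(s,*place(-18,0,150,15)))
o=look(12,("top","side","wrist"))
for n in o: np.save(f"pics/P12{n}.npy",o[n][1])
cv2.imwrite("pics/s12.png",cv2.resize(o["side"][0][60:380,150:480],None,fx=2.2,fy=2.2,interpolation=3))
cv2.imwrite("pics/t12.png",cv2.resize(o["top"][0][150:300,260:450],None,fx=4,fy=4,interpolation=3))
E
```

```text
29.275 [ 474.05766872 -174.14443824  191.46027283] [ 0.32631518  0.96261089 -6.64975669] [ 0.06778703 -1.10186934  0.03125623] 0.0049496296253373415
[0.07, -0.22, 0.09, 0.06, -0.02, -0.01]
```

View pics/s12.png

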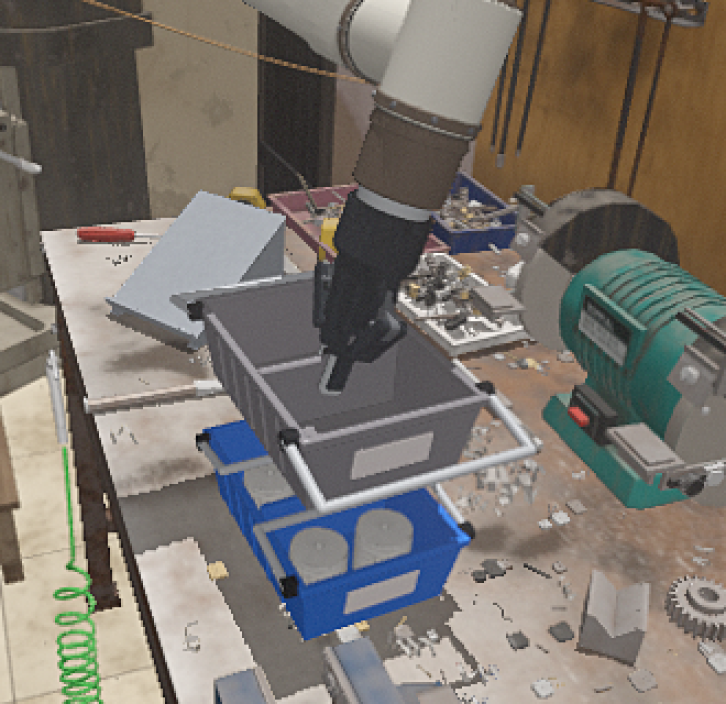

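View pics/wrist12.png

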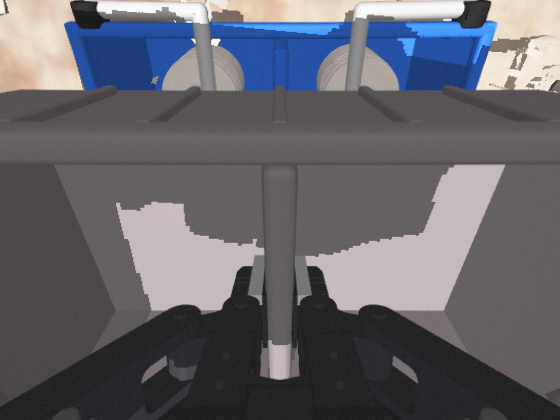

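View pics/t12.png

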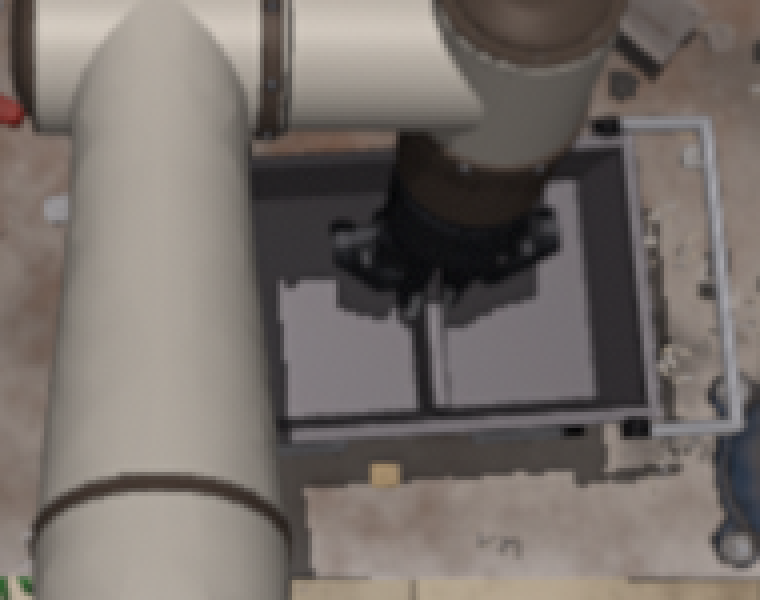

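```bash
python3 - <<'E'
from h import *
def rimfit(k,zlo,zhi,ns=("side","top","wrist")):
  for n in ns:
    P=np.load(f"pics/P{k}{n}.npy");im=cv2.imread(f"pics/{n}{k}.png");sat=cv2.cvtColor(im,cv2.COLOR_BGR2HSV)[...,1]
    L=P[...,:2]-C0;a=L@EX;b=L@np.array([-EX[1],EX[0]])
    m=(abs(a)<130)&(abs(b)<90)&(P[...,2]>zlo)&(P[...,2]<zhi)&((abs(a)>108)|(abs(b)>70))
    q=np.c_[a[m],b[m],P[...,2][m]]
    if len(q)<50: print(n,len(q));continue
    A=np.c_[q[:,:2],np.ones(len(q))];c=np.linalg.lstsq(A,q[:,2],rcond=None)[0]
    for it in range(4):
        r=q[:,2]-A@c;g=abs(r)<3;c=np.linalg.lstsq(A[g],q[g,2],rcond=None)[0]
    print(n,len(q),g.sum(),"rim z",c[2].round(1),"pitch x deg",np.degrees(c[0]).round(2),"roll y",np.degrees(c[1]).round(2))
    w=q[g];print("   a",np.percentile(w[:,0],[.5,99.5]).round(1),"b",np.percentile(w[:,1],[.5,99.5]).round(1),cv2.minAreaRect(w[:,:2].astype(np.float32)))
rimfit(12,215,255)
E
```

```text
side 2374 581 rim z 230.0 pitch x deg -0.86 roll y 1.31
   a [-127.   118.1] b [-86.3  88.6] ((-5.3236541748046875, 0.5518798828125), (176.5912628173828, 248.5945281982422), 89.82177734375)
top 1208 596 rim z 236.0 pitch x deg 0.18 roll y 0.3
   a [-123.4  100.7] b [-88.9  89. ] ((-11.174087524414062, -1.704193115234375), (178.62139892578125, 227.368408203125), 89.04287719726562)
wrist 29269 21623 rim z 226.6 pitch x deg -0.08 roll y -7.82
   a [-113.8  114.9] b [-79.1  49.9] ((0.6893692016601562, -12.324920654296875), (231.25665283203125, 134.51898193359375), 0.038362521678209305)
```

```bash
cat >> h.py <<'E'
def rim(P,z0,tol=6,C=None,lab=""):
    C=C0 if C is None else C
    L=P[...,:2]-C;a=L@EX;b=L@np.array([-EX[1],EX[0]]);z=P[...,2]
    m=(abs(a)<132)&(abs(b)<92)&(abs(z-z0)<tol)&((abs(a)>112)|(abs(b)>72))
    q=np.c_[a[m],b[m],z[m]]
    print(lab,len(q),end=" ")
    if len(q)<60: print();return
    A=np.c_[q[:,:2],np.ones(len(q))];c=np.median(q[:,2])*np.array([0,0,1.])
    for t in (5,4,3,2.5,2.5):
        g=abs(q[:,2]-A@c)<t;c=np.linalg.lstsq(A[g],q[g,2],rcond=None)[0]
    print(g.sum(),"z",c[2].round(1),"tilt deg",np.degrees(c[:2]).round(2))
    w=q[g]
    for nm,sel,ax,lo,hi in (("+a",(w[:,0]>112)&(abs(w[:,1])<65),0,0,0),("-a",(w[:,0]<-112)&(abs(w[:,1])<65),0,0,0),("+b",(w[:,1]>72)&(abs(w[:,0])<90),1,0,0),("-b",(w[:,1]<-72)&(abs(w[:,0])<90),1,0,0)):
        v=w[sel]
        if len(v)>15:
            f=np.polyfit(v[:,1-ax],v[:,ax],1);print("   ",nm,len(v),"mid",np.median(v[:,ax]).round(1),"p2/98",np.percentile(v[:,ax],[2,98]).round(1),"skew deg",np.degrees(f[0]).round(2))
E
python3 - <<'E'
from h import *
for n in("side","top"): rim(np.load(f"pics/P12{n}.npy"),235.5,6,lab=n)
E
```

```text
side 1377 982 z 236.1 tilt deg [-0.04  0.09]
    +a 121 mid 117.7 p2/98 [113.7 123.3] skew deg -0.26
    -a 270 mid -120.1 p2/98 [-123.2 -114.7] skew deg 0.09
    +b 256 mid 84.3 p2/98 [79.9 87.3] skew deg -0.03
    -b 102 mid -74.7 p2/98 [-78.6 -72.2] skew deg -0.47
top 879 616 z 236.9 tilt deg [-0.08  0.05]
    -a 162 mid -117.7 p2/98 [-122.1 -114. ] skew deg -0.42
    +b 201 mid 82.0 p2/98 [78.1 85.6] skew deg -0.14
    -b 88 mid -76.0 p2/98 [-80.2 -72.3] skew deg -0.31
```

```bash
python3 - <<'E'
from h import *
s=arm.read_state();R0=R.from_quat(s["ee_rot"]).as_matrix()
b=np.array([-EX[1],EX[0],0])
r=rel(s,*place(-18,0,150,15));print("rot",r[3:],"x err along EX mm",r[0]*10)
for dz in (0,20,40,50,56,60,63,64):
    print(dz,(R0.T@(-3*b+[0,0,-dz]+0*np.r_[EX,0])/10).round(2))
E
```

```text
rot [0.12, -0.01, -0.01] x err along EX mm 0.7000000000000001
0 [-0.   -0.29 -0.09]
20 [-0.   -0.91  1.81]
40 [-0.   -1.53  3.71]
50 [-0.   -1.84  4.66]
56 [-0.   -2.03  5.23]
60 [-0.   -2.15  5.61]
63 [-0.   -2.24  5.89]
64 [-0.   -2.28  5.99]
```

>>> move_arm --pt "0.05 -0.3 -0.1 0 0 0 255" --pt "0.05 -0.6 0.9 0 0 0 255" --pt "0.05 -0.91 1.8 0 0 0 255" --pt "0.05 -1.2 2.75 0 0 0 255" --pt "0.05 -1.53 3.7 0 0 0 255" --pt "0.05 -1.7 4.2 0 0 0 255" --pt "0.05 -1.84 4.66 0 0 0 255" --pt "0.05 -1.94 4.95 0 0 0 255" --pt "0.05 -1.94 4.95 0 0 0 255" --pt "0.05 -1.94 4.95 0 0 0 255"

```text
clock: 30.68
position: [476.7, -174.5, 137.9]
ee_rot: [0.722, -0.674, -0.107, 0.115]
contact_force: [-0.2, -0.3, -6.2]
gripper_width: 9.2
```

```bash
python3 - <<'E'
from h import *
s=arm.read_state();print(s["clock"],s["position"],s["contact_force"])
o=look(13,("top","side"))
for n in o: rim(o[n][1],183,7,lab=n)
cv2.imwrite("pics/s13.png",cv2.resize(o["side"][0][100:380,150:430],None,fx=2.1,fy=2.1,interpolation=3))
E
```

```text
30.675 [ 476.72945465 -174.48287296  137.90677666] [-0.15693743 -0.32905014 -6.1747263 ]
top 821 539 z 183.3 tilt deg [-0.2  -0.07]
    -a 147 mid -118.2 p2/98 [-122.3 -114.3] skew deg -0.02
    +b 186 mid 79.1 p2/98 [75.1 82.9] skew deg -0.2
    -b 80 mid -78.5 p2/98 [-82.9 -75.1] skew deg -0.42
side 1462 1039 z 182.6 tilt deg [-0.05  0.15]
    +a 123 mid 117.1 p2/98 [113.7 123.7] skew deg 0.19
    -a 260 mid -120.4 p2/98 [-123.8 -115.6] skew deg 0.02
    +b 246 mid 81.5 p2/98 [77.  84.8] skew deg -0.02
    -b 158 mid -76.3 p2/98 [-81.5 -73.2] skew deg -0.48
```

View pics/s13.png

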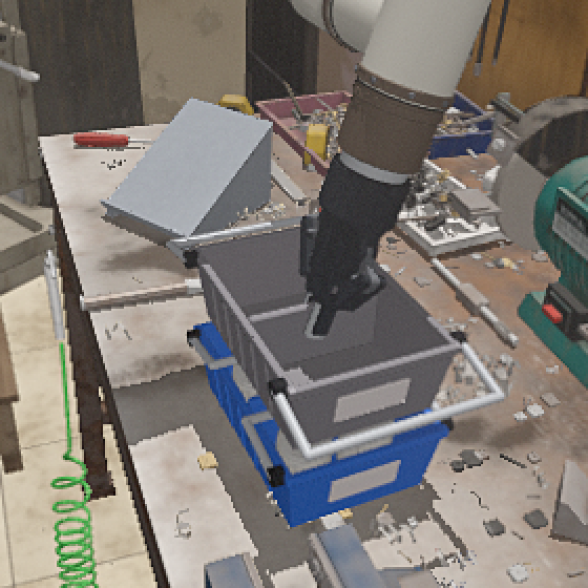

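>>> move_arm --pt "0 -0.06 0.2 0 0 0 255" --pt "0 -0.12 0.4 0 0 0 255" --pt "0 -0.19 0.57 0 0 0 255" --pt "0 -0.25 0.76 0 0 0 255" --pt "0 -0.28 0.86 0 0 0 255" --pt "0 -0.28 0.86 0 0 0 255"

```text
clock: 31.52
position: [476.4, -174.5, 128.5]
ee_rot: [0.722, -0.673, -0.108, 0.116]
contact_force: [0.6, 0.6, -6.1]
gripper_width: 9.2
```

>>> move_arm --pt "0 -0.03 0.08 0 0 0 255" --pt "0 -0.05 0.16 0 0 0 255" --pt "0 -0.05 0.16 0 0 0 255"

```text
clock: 31.9
position: [476.7, -174.5, 127.7]
ee_rot: [0.722, -0.673, -0.107, 0.116]
contact_force: [-0.3, 0.4, -0.3]
gripper_width: 9.2
```

```bash
python3 - <<'E'
from h import *
o=look(14,("top","side"))
for n in o: rim(o[n][1],173,7,lab=n)
cv2.imwrite("pics/s14.png",cv2.resize(o["side"][0][170:380,190:400],None,fx=2.8,fy=2.8,interpolation=3))
print(arm.read_state()["contact_force"])
E
```

```text
top 803 556 z 173.4 tilt deg [-0.07 -0.05]
    -a 149 mid -118.2 p2/98 [-122.1 -114.2] skew deg -0.13
    +b 184 mid 78.9 p2/98 [75.3 83. ] skew deg -0.02
    -b 81 mid -79.0 p2/98 [-83.  -75.2] skew deg -0.04
side 1432 1020 z 172.5 tilt deg [-0.03  0.1 ]
    +a 127 mid 117.0 p2/98 [113.4 123.8] skew deg -0.11
    -a 254 mid -120.7 p2/98 [-123.7 -115.7] skew deg 0.12
    +b 243 mid 81.5 p2/98 [76.9 84.7] skew deg -0.13
    -b 155 mid -76.3 p2/98 [-80.8 -72.7] skew deg -0.22
[-0.40678561  1.41293921  1.28004823]
```

View pics/s14.png

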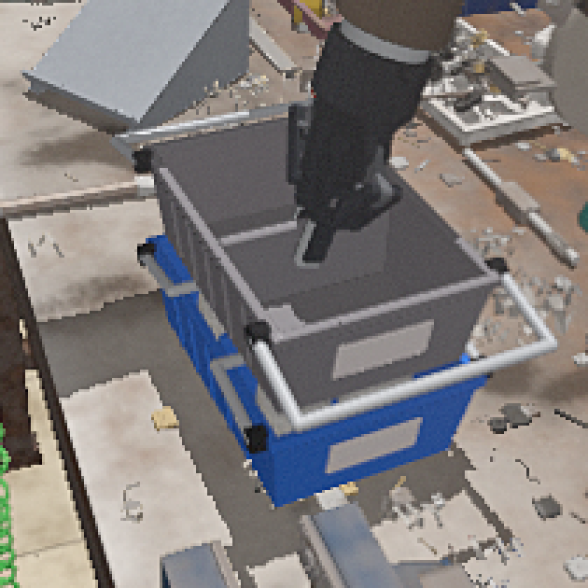

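>>> move_arm --pt "0 0 0 0 0 0 235" --pt "0 0 0 0 0 0 210" --pt "0 0 0 0 0 0 170" --pt "0 0 0 0 0 0 150" --pt "0 0 0 0 0 0 150" --pt "0 0 -2 0 0 0 150" --pt "0 0 -5 0 0 0 150" --pt "0 0 -9 0 0 0 150" --pt "0 0 -14 0 0 0 150" --pt "0 0 -18 0 0 0 150" --pt "0 0 -18 0 0 0 150" --pt "0 0 -18 0 0 0 150"

```text
clock: 33.5
position: [532.0, -170.3, 297.1]
ee_rot: [0.722, -0.673, -0.108, 0.116]
contact_force: [0.2, 0.4, -0.4]
gripper_width: 35.0
```

```bash
python3 - <<'E'
from h import *
s=arm.read_state();print(s["clock"],s["position"],s["contact_force"])
o=look(15)
for n in o: rim(o[n][1],173,7,lab=n)
for n in o:
    im,P,_=o[n];hsv=cv2.cvtColor(im,cv2.COLOR_BGR2HSV);m=(hsv[...,0]>105)&(hsv[...,0]<130)&(hsv[...,1]>150)&(abs(P[...,2]-85)<5)&(abs(P[...,0]-480)<150)&(abs(P[...,1]+174)<170)
    if m.sum()>30: print(n,"blue",m.sum(),cv2.minAreaRect(P[m][:,:2].astype(np.float32)))
cv2.imwrite("pics/s15.png",cv2.resize(o["side"][0][150:380,180:440],None,fx=2.6,fy=2.6,interpolation=3))
E
```

```text
33.5 [ 531.99161065 -170.27141655  297.06939263] [ 0.20146781  0.38712866 -0.41284006]
top 834 546 z 173.2 tilt deg [-0.05 -0.13]
    -a 137 mid -118.1 p2/98 [-122.1 -114.3] skew deg -0.18
    +b 168 mid 79.1 p2/98 [75.3 83.1] skew deg -0.23
    -b 120 mid -79.0 p2/98 [-83.  -75.2] skew deg -0.25
side 1664 1191 z 172.4 tilt deg [0.03 0.1 ]
    +a 155 mid 117.2 p2/98 [113.7 123. ] skew deg -0.13
    -a 266 mid -120.7 p2/98 [-124.  -115.8] skew deg 0.06
    +b 247 mid 81.4 p2/98 [77.  84.7] skew deg -0.03
    -b 229 mid -76.1 p2/98 [-81.3 -72.7] skew deg 0.09
wrist 11652 8639 z 173.5 tilt deg [-0.08 -0.12]
    +a 1301 mid 117.8 p2/98 [114.7 122.2] skew deg 0.16
    -a 1323 mid -118.0 p2/98 [-122.4 -114.9] skew deg 0.09
    +b 802 mid 78.4 p2/98 [75.7 83.5] skew deg 0.03
    -b 2785 mid -78.5 p2/98 [-81.7 -74.4] skew deg -0.02
side blue 541 ((480.1943664550781, -175.52618408203125), (166.4913330078125, 246.41329956054688), 3.360285758972168)
wrist blue 2443 ((554.9668579101562, -169.45782470703125), (20.21318244934082, 244.49343872070312), 3.9862656593322754)
```

View pics/s15.png

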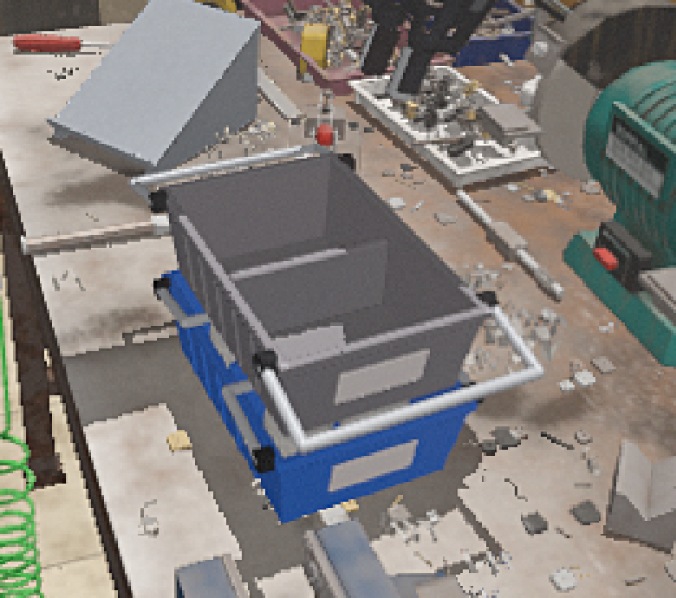

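View pics/wrist15.png

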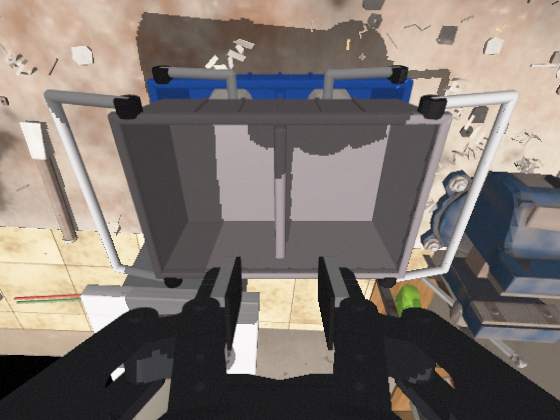

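```bash
python3 - <<'E'
from h import *
print(arm.tip_of("cold_chisel","top")[:1],arm.tip_of("v_block","top")[:1])
print(arm.job_done())
E
```

```text
[{'uv': [243.4, 262.6], 'score': 0.88}] [{'uv': [421.3, 154.8], 'score': 0.78}]
the job is handed in; nothing more can be done
None
```

The grey crate is stacked on the blue crate's two folded bails, and the job was handed in at about 34 s of the 72 s allowed.

**What I did**
- **Bails:** I swung both in by gripping each bar. Bail a first stayed about 5 mm high, so I pressed both onto their stops with about 13–16 N.
- **Grey crate:** I gripped it by the divider, levelled it and lowered it until its weight came off the wrist. Then I released it and backed away.

**Last checks**
- **Bails:** their tops measured about 94 mm, which is flat on the rim. This was before stacking; the grey crate now hides them.
- **Height and level:** the grey rim is at about 173 mm, so its underside is at the 88 mm asked for. Tilt is no more than about 0.15 degrees.
- **Fit on the bars:** the grey crate is centred over the blue one to about 1–2 mm. Together with the correct height, that fits the bars sitting in the gaps between the ribs, though I could not see them directly.
- **Square:** the top and wrist cameras put it within about 0.3 degrees of the blue crate as measured before stacking. A last side-camera fit of the part-hidden blue rim came out about 0.6 degrees different and 1 mm off; I took that as measurement noise.
- **Chisel and vee block:** both were found where they started, within about 1 pixel.

**What went less well**
- The blue crate slid about 10 mm, then part of the way back, while I swung the bails. I measured it again before stacking.
- My first approach to the grey crate stopped at a wrist joint limit without touching anything, so I gripped it with the hand leaned over 18 degrees instead.

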